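# Put the check weights away under tongued cover boards and lock the rack

## Task

Put the brass check weights away: push the red grip of the lock bar all the way to the open end so that its tabs clear the bays of the rack, put every check weight lying on the desk into a bay (any bay), and close each bay with a cover board by angling its tongue into the groove under the back lip and lowering it flat and flush behind the front rim. When all weights and boards are in, slide the lock bar so that its white pointer stands on the red mark and the tabs cover the boards, and leave the other things on the desk alone.

Things in the scene. Friction and masses are not known exactly. Their poses are not given: they have to be found in the camera images.
- board1_grip (a point): wooden cover board, all three alike: panel 100 (x) x 80 (y) x 12 mm; a tongue 20 mm long, 70 wide, 6 thick, level with the underside, sticks out of its +x edge (tip 70 mm from centre, plain edge 50). Dark upright grip rib mid-top, 16 (x) x 56 (y), 36 mm tall. Point: rib centre, 30 mm above the underside. x to the tongue, z up. 0.16 kg. Starts flat on the desk, rib up
- board2_grip (a point): wooden cover board, all three alike: panel 100 (x) x 80 (y) x 12 mm; a tongue 20 mm long, 70 wide, 6 thick, level with the underside, sticks out of its +x edge (tip 70 mm from centre, plain edge 50). Dark upright grip rib mid-top, 16 (x) x 56 (y), 36 mm tall. Point: rib centre, 30 mm above the underside. x to the tongue, z up. 0.16 kg. Starts flat on the desk, rib up
- board3_grip (a point): wooden cover board, all three alike: panel 100 (x) x 80 (y) x 12 mm; a tongue 20 mm long, 70 wide, 6 thick, level with the underside, sticks out of its +x edge (tip 70 mm from centre, plain edge 50). Dark upright grip rib mid-top, 16 (x) x 56 (y), 36 mm tall. Point: rib centre, 30 mm above the underside. x to the tongue, z up. 0.16 kg. Starts flat on the desk, rib up
- rack: grey weight rack fixed to the desk, 161 (x) x 384 (y) x 66 mm: three open bays along y, 110 mm apart, each 86 mm wide between dividers 24 mm wide and 58 mm high, floor 10 mm high. Origin on the desk under the middle bay; +x points from the front rail (robot side) to the back wall, z up. A board's tongue goes in first, plain edge raised 10 to 16 degrees; a level board cannot get in
- bay1 (a point): bay at the rack's +y side, axes as the rack's: where the middle of the panel's underside lies when a board is seated (on ledges 46 mm above the desk, tongue to +x). The fit leaves 2.5 mm either side along x and 3 mm along y; the rib's centre is then 30 mm above this point
- bay2 (a point): the same for the middle bay
- bay3 (a point): the same for the bay at the rack's -y side
- groove (a point): deepest lower edge of the groove at the middle bay (same x, z in all bays): where the back ledge, 46 mm above the desk, meets the back wall. From here a lip overhangs 12 mm towards the front; the groove under it is 12 mm high (lip underside 58 mm, top 66 mm above the desk)
- rim (a point): middle of the upper inner edge of the front rim, 58 mm above the desk, level with the top of a seated board. From rim to the groove's back are 125 mm for a board of 120 mm over its tongue
- lock_bar (a joint): bar sliding on the front rail, in m: 0 = open end stop (tabs over the dividers, grip at its +y end), growing towards the rack's -y; 0.055: pointer on the mark, each of the three tabs over the middle of a bay; end stop at 0.080. Friction about 2 N; stays where left. Tabs 14 mm wide (y), reaching 14 mm over the bay, 60.5 to 65.5 mm above the desk
- lock_grip (a point): centre of the lock bar's red grip, 26 (x) x 16 (y) x 35 mm tall, standing from 66 to 101 mm above the desk; it moves with the bar; axes as the rack's
- lock_mark (a point): fixed on the rack: where the centre of the red grip stands when the bar is locked (above the red mark on the front rail)
- weight_50_mid (a point): brass check weight of 50 g, round, 20 mm across and 21 mm tall with a narrower knob on top; two or three of the three weights are there. Point: its centre, half-way up; z up
- weight_100_mid (a point): brass check weight of 100 g, round, 25 mm across and 27 mm tall with a narrower knob on top; two or three of the three weights are there. Point: its centre, half-way up; z up
- weight_200_mid (a point): brass check weight of 200 g, round, 32 mm across and 34 mm tall with a narrower knob on top; two or three of the three weights are there. Point: its centre, half-way up; z up
- cup_white: small pale cup with a few beans in it, 67 mm across, 36 mm tall, bystander; origin under its middle
- stamp_lot: wooden hand stamp, 25x48x73 mm, bystander; origin under its middle
- tape_masking: roll of tan tape lying flat, 92 mm across, 25 mm tall, bystander; origin under its middle
- cup_green: green cup, 71 mm across, 42 mm tall, bystander; origin under its middle

How it is judged:
By the outcome, as a careful person would: the job done as asked, in the order asked, and still so for the second after the job is handed in, with the robot touching nothing.
Of weight_50, weight_100, weight_200 only 2 to 3 are there at a start; the rules pass over those that are not, and their reading is None.
At some moment in a run one of board1, board2, board3, weight_50, weight_100, weight_200 may be knocked a few centimetres aside while the robot is not near it.
Once in a run the grip may slacken for a moment while it holds something.
It also fails if it takes over 210 s, if anything falls off the work surface, if the arm or the gripper's body presses on something with over 40 N, if the wrist force passes 120 N, or if a joint passes its speed limit or range.

## Robot

A 7-joint arm with a two-finger parallel gripper is mounted at the origin on a cart in front of the work surface, level with it; the furniture and walls round the work are solid. World frame = base frame: x ahead of the robot, y to its left, z up, the work surface at z = 0. Lengths are in m, angles in rad, forces in N, time in s.
With the tool pointing down it reaches from about 0.425 to 0.875 m from the base axis. Payload 8.4 kg.
Tool frame: the origin (TCP) lies between the finger pads; the fingertips stand 11 mm ahead of it and the grasp point (between the pads) lies 8 mm behind it; y points along the fingers, x is the direction in which the jaws open and shut, and the axes are right-handed (so a half turn about y gives the same grasp; the last joint's range is limited). The gripper opens to 85 mm and grips with 20 to 120 N. Pads are 22 mm wide; open, the fingers measure 114 mm over their backs; the gripper's body (76 mm by 85 mm) begins 54 mm behind the grasp point. The pads swing forward as they close: fully open they stand 13 mm farther back than shut.
Start: joints at [1.142, 0.333, 0.04, 1.465, -0.013, 1.343, -0.059], TCP at [0.21, -0.615, 0.242] pointing down, gripper open.
Joint ranges: [-2.58, 2.58], [-0.38, 2.09], [-1.3, 1.39], [0.25, 2.4], [-1.5, 4.64], [0.08, 2.09], [-2.65, 2.65]. Speed limits (rad/s): [2.22, 2.22, 2.79, 2.79, 3.14, 3.14, 3.14].

## Interface

Orientations are given as [roll, pitch, yaw] about the fixed x, y, z axes, in that order (R = Rz(yaw) Ry(pitch) Rx(roll)).
In Python, from workcell import readout, cams, workorder gives the robot as it stands.
- The arm moves only by the shell command python3 -m creep 'ROWS' [OPENING]. ROWS is JSON, a list of rows, each an object with "delta_pos": the shift along the tool's x, y, z in m, a list of three; "rot": the turn, a rotation vector about the tool's x, y, z in rad, a list of three. In form: [{"delta_pos": [tx, ty, tz], "rot": [rx, ry, rz]}, ...]. A call has 1 to 8 rows; each row shifts and turns the commanded pose from where the row before left it, along the tool's axes as they then stand; what a row does not reach is not made up. A row lasts 1/8 s, in which the tool goes at most 62.5 mm and 10.7 degrees, less where a joint would pass 70% of its speed; a pose out of reach is approached as far as the arm can. A call is refused whole if a number of a shift passes 0.0625 or a number of a turn 0.188, either way. A call with a gripper value outside its range is refused whole. OPENING is the closure, from -1 (fully open) to 1 (shut), set as the call begins (- or left out, the last holds). The fingers move at their own pace and stop on an object; the grip force is fixed at half the most. Time passes only in rows, so rows that do not move let the fingers close. It gives the time, the measured TCP pose, the force and the opening at its end, in the units of the state.
- readout.sense(): the state, without advancing time (a new reading comes with each control period).
- cams.get_image(name): name is "scene" or "top"; returns the picture (384x512x3 uint8, red, green, blue); there is no depth.
- cams.camera_params(name): a dict with "intrinsics" (3x3 intrinsics, pixels), "eye" and "attitude" of the camera in the world. Camera axes: x right, y up, looking along -z (the intrinsics and any distortion apply to the point x, -y, -z); pixel columns grow to the right and rows downward; lengths in m; the calibration is good to about 2 mm. A picture is of the moment at which its call begins. camera_params takes no time and is no camera call.
- workorder.finish_job(): hands the job in, once; it reports no verdict.
The state is a dict: "clock": time; "qpos": joint angles; "joint_vel": joint speeds; "joint_torque": joint torques, N m; "ee_pos": TCP position; "tool_rot": TCP orientation; "wrist_force": force on the tool from outside, world axes, zero at the start; "wrist_torque": the same for the moment, N m; "finger_gap": finger opening in m.
Only numpy, scipy, OpenCV 4.12 (cv2) and the standard library are available. Lean on these libraries where they do the work, as an engineer would, in place of code of your own. Each camera call takes 0.05 s, during which the arm holds its last target.

## Working session

There is one attempt and no reset: what is moved stays moved. The work goes in short steps, Python scripts to look and compute and a shell command to move; the robot and the scene stay as the last step left them, time stands still between calls to the robot, and variables do not carry over. Pictures are saved under pics/ and viewed, and the job is handed in when it is done.

```bash
ls; mkdir -p pics
python3 - <<'E'
from workcell import readout, cams
import cv2
s=readout.sense()
for k in s: print(k,s[k])
for n in("scene","top"):
    p=cams.camera_params(n); print(n,p)
    im=cams.get_image(n); cv2.imwrite(f"pics/{n}0.png",cv2.cvtColor(im,cv2.COLOR_RGB2BGR))
E
```

```text
pics
clock 0.0
qpos [ 1.14178566  0.33390864  0.03984915  1.46625501 -0.01338831  1.34329007
 -0.05848695]
joint_vel [ 0.00090114 -0.00045846  0.00034643  0.00042278 -0.00125794 -0.00018535
  0.00126735]
joint_torque [-3.71660080e-04 -6.58561778e+01  1.36501037e+00 -4.05557871e+01
  1.67142553e-02  1.27539510e-02  6.97517052e-06]
ee_pos [ 0.2103582  -0.61456764  0.24143033]
tool_rot [-1.57090809  0.00159155 -1.24096377]
wrist_force [-0.36010588  0.34511657  0.77875973]
wrist_torque [ 0.00675065 -0.02049485 -0.00186816]
finger_gap 0.08518396288903886
scene {'intrinsics': array([[413.81968802,   0.        , 251.11644534],
       [  0.        , 413.81968802, 196.84426254],
       [  0.        ,   0.        ,   1.        ]]), 'eye': array([0.04691629, 1.05645665, 0.61285501]), 'attitude': array([ 1.13560711, -0.00478979, -2.64897226])}
top {'intrinsics': array([[487.99894252,   0.        , 251.88084266],
       [  0.        , 487.99894252, 191.41981194],
       [  0.        ,   0.        ,   1.        ]]), 'eye': array([0.46170799, 0.02981215, 1.81488729]), 'attitude': array([ 0.07286645, -0.00273629, -1.5453234 ])}
```

View images.

View pics/scene0.png

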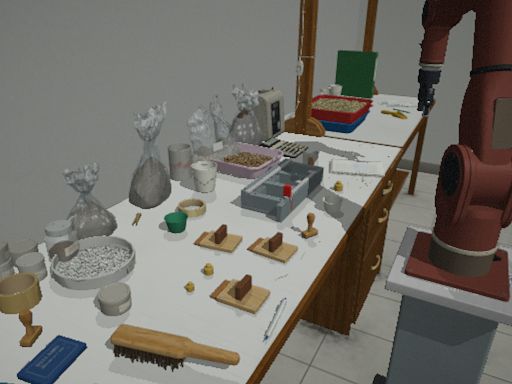

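View pics/top0.png

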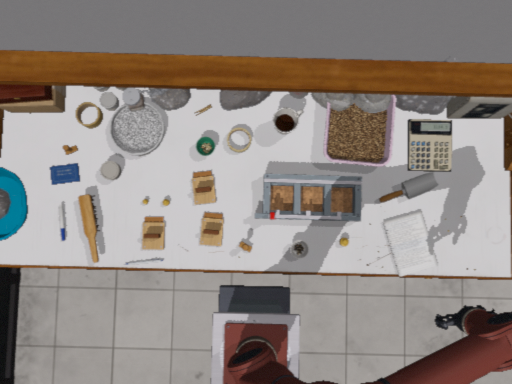

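```bash
cat > h.py <<'E'
import numpy as np, cv2, json
from scipy.spatial.transform import Rotation as R
from workcell import readout, cams
def snap(n,f=None):
    im=cv2.cvtColor(cams.get_image(n),cv2.COLOR_RGB2BGR)
    if f: cv2.imwrite(f"pics/{f}.png",im)
    return im
def par(n):
    p=cams.camera_params(n); return p["intrinsics"],np.array(p["eye"]),R.from_euler('xyz',p["attitude"]).as_matrix()
def pix2w(n,u,v,z):
    K,e,A=par(n); d=np.linalg.solve(K,[u,v,1.0]); d=A@np.array([d[0],-d[1],-d[2]])
    return e+d*(z-e[2])/d[2]
def w2pix(n,P):
    K,e,A=par(n); c=(np.atleast_2d(P)-e)@A; q=np.c_[c[:,0],-c[:,1],-c[:,2]]@K.T
    return q[:,:2]/q[:,2:]
def crop(im,x0,y0,x1,y1,s,f):
    c=cv2.resize(im[y0:y1,x0:x1],None,fx=s,fy=s,interpolation=cv2.INTER_CUBIC); cv2.imwrite(f"pics/{f}.png",c)
def tool():
    s=readout.sense(); return np.array(s["ee_pos"]),R.from_euler('xyz',s["tool_rot"])
E
python3 - <<'E'
from h import *
im=cv2.imread("pics/top0.png")
crop(im,130,160,260,260,6,"c1"); crop(im,235,160,365,260,6,"c2")
im=cv2.imread("pics/scene0.png")
crop(im,150,150,350,300,4,"c3")
E
```

```text
(no output)
```

View pics/c1.png

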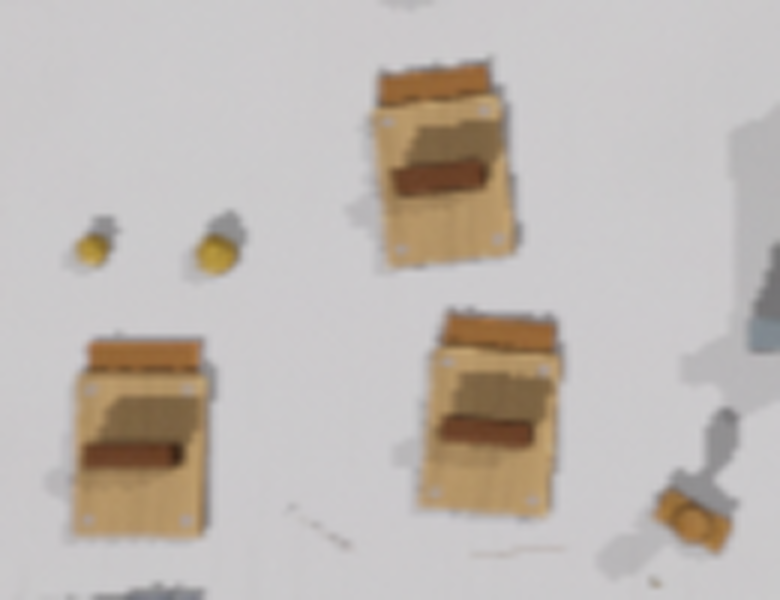

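View pics/c2.png

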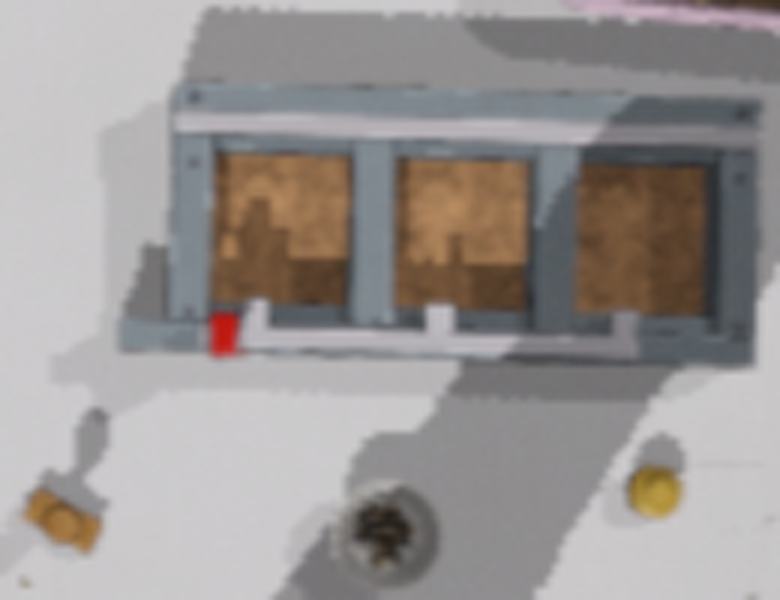

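View pics/c3.png

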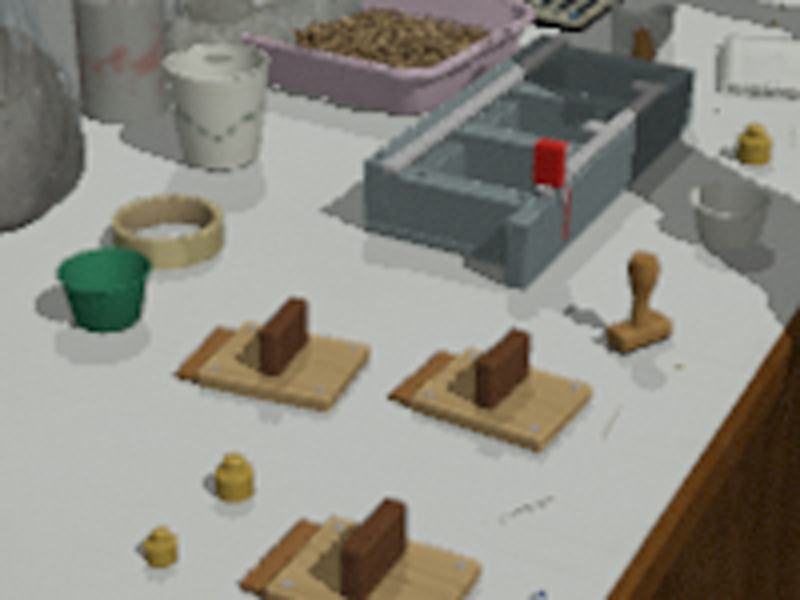

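Run:
```python
from h import *
im=cv2.imread("pics/top0.png")
crop(im,250,168,310,228,10,"d1"); crop(im,308,168,368,228,10,"d2")
im=cv2.imread("pics/scene0.png")
crop(im,235,150,330,225,8,"d3")
```

```text
(no output)
```

View pics/d1.png

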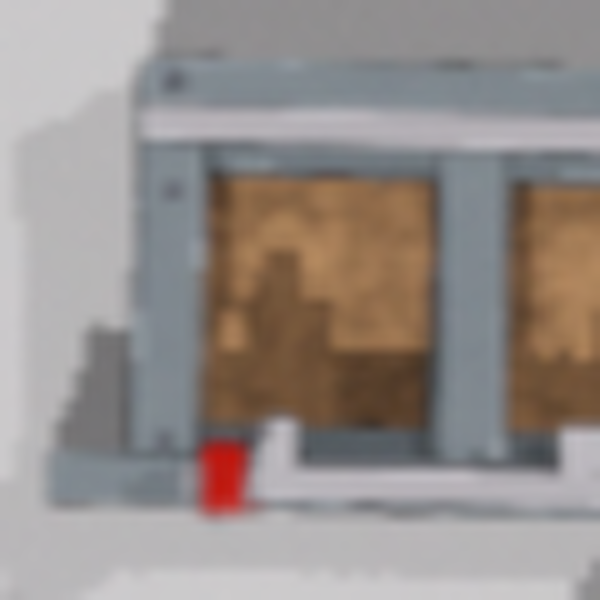

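View pics/d2.png

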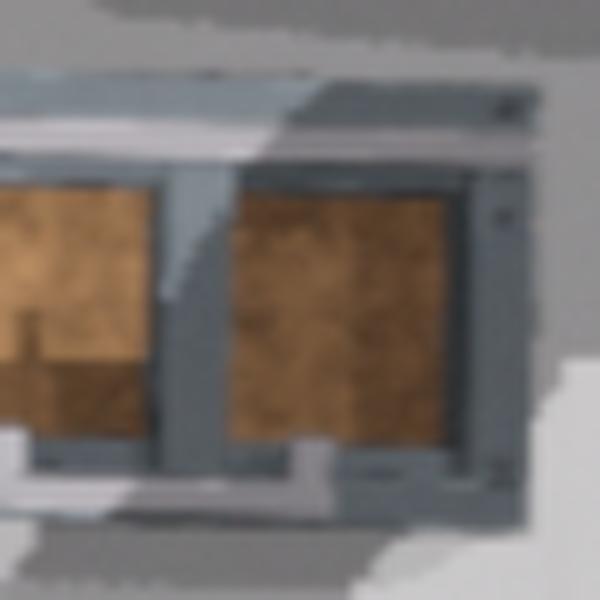

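View pics/d3.png

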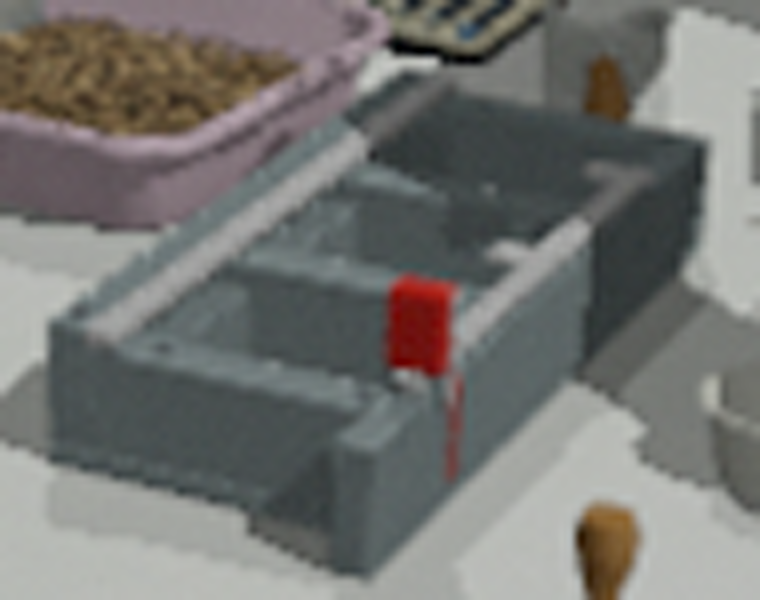

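Run:
```python
from h import *
def D(x0,y0,s,u,v): return ((u+.5)/s-.5+x0,(v+.5)/s-.5+y0)
d1=lambda u,v,z: pix2w("top",*D(250,168,10,u,v),z)
d2=lambda u,v,z: pix2w("top",*D(308,168,10,u,v),z)
print("lip front"); 
for p in [d1(140,138,.066),d1(600,150,.066),d2(0,152,.066),d2(530,163,.066)]: print(p)
print("back edge"); 
for p in [d1(140,62,.066),d1(600,72,.066),d2(530,88,.066)]: print(p)
print("div"); 
for p in [d1(205,300,.058),d1(440,300,.058),d1(508,300,.058),d2(163,320,.058),d2(232,320,.058),d2(470,320,.058)]: print(p)
print("rail front"); 
for p in [d1(50,505,.066),d1(300,510,.066),d2(330,525,.066),d2(525,530,.066)]: print(p)
print("grip", d1(222,443,.101),d1(222,510,.101),d1(203,475,.101),d1(245,475,.101))
c1=lambda u,v,z: pix2w("top",*D(130,160,6,u,v),z)
c2=lambda u,v,z: pix2w("top",*D(235,160,6,u,v),z)
print("w50",c1(92,248,.0105)); print("w100",c1(217,254,.0135)); print("w200",c2(656,492,.02))
# boards: rib top ends, corners z=.012 (front two plain, back two), tongue
B={'A(up)':[(388,266),(518,252),(374,112),(503,96)],'B(leftdown)':[(72,535),(203,537),(80,373),(209,374)],'C':[(419,508),(549,518),(436,346),(561,354)]}
for k,q in B.items():
    P=np.array([c1(u,v,.012) for u,v in q]); print(k,P.mean(0)[:2], 'yaw', np.degrees(np.arctan2(*( (P[2]+P[3]-P[0]-P[1])[[1,0]]))), np.degrees(np.arctan2(-(P[1]+P[3]-P[0]-P[2])[0]*-1,-(P[1]+P[3]-P[0]-P[2])[1]*1)), np.linalg.norm(P[2]-P[0]),np.linalg.norm(P[1]-P[0]))
# ribs top
for k,q in {'A':[(393,170),(486,161),(398,196),(488,185)],'B':[(82,445),(180,443),(84,468),(182,466)],'C':[(442,416),(533,424),(440,440),(530,446)]}.items():
    P=np.array([c1(u,v,.048) for u,v in q]); print('rib',k,P.mean(0)[:2])
```

```text
lip front
[ 0.62685411 -0.01277828  0.066     ]
[ 0.62677795 -0.17840497  0.066     ]
[ 0.62587012 -0.1712189   0.066     ]
[ 0.62680347 -0.36206424  0.066     ]
back edge
[ 0.65434427 -0.01212576  0.066     ]
[ 0.65499453 -0.177929    0.066     ]
[ 0.65393611 -0.36181318  0.066     ]
div
[ 0.56955449 -0.03780376  0.058     ]
[ 0.57172788 -0.12255681  0.058     ]
[ 0.57235688 -0.14708526  0.058     ]
[ 0.56730509 -0.23197363  0.058     ]
[ 0.56794309 -0.25686385  0.058     ]
[ 0.5701441 -0.3427319  0.058    ]
rail front
[0.49415968 0.01629553 0.066     ]
[ 0.49465662 -0.07320613  0.066     ]
[ 0.49486868 -0.29165166  0.066     ]
[ 0.49486323 -0.36149417  0.066     ]
grip [ 0.51678471 -0.04326113  0.101     ] [ 0.49329898 -0.04378985  0.101     ] [ 0.5053915  -0.03684737  0.101     ] [ 0.50576795 -0.05158384  0.101     ]
w50 [0.54812555 0.422961   0.0105    ]
w100 [0.5462564  0.34527485 0.0135    ]
w200 [ 0.41732099 -0.31340242  0.02      ]
A(up) [0.59481359 0.2061483 ] yaw 7.19303972069526 8.106420279828221 0.09577605460225304 0.080487533430639
B(leftdown) [0.42211872 0.38736726] yaw -0.17270449363854806 0.7989300168008052 0.09897406767534454 0.08012634405964857
C [0.44178052 0.17322292] yaw -3.297342882598552 -2.5639379865290195 0.09955546268490811 0.07985493047384441
rib A [0.59412001 0.20541184]
rib B [0.42222738 0.38561176]
rib C [0.44200476 0.17336897]
```

```bash
cat >> h.py <<'E'
def goal(x,y,z,yaw=0.,tilt=0.):
    """remaining rot (tool frame) and shift in the tool axes now, and after that rotation; tilt = Ry in board frame"""
    p,r=tool(); g=R.from_euler('z',yaw)*R.from_euler('y',tilt)*R.from_euler('x',-np.pi/2)
    d=np.array([x,y,z])-p
    print("rot",np.round((r.inv()*g).as_rotvec(),4),"shift now",np.round(r.inv().apply(d),4),"shift after rot",np.round(g.inv().apply(d),4),"pos",p.round(4))
E
python3 -c "
from h import *
goal(.505,-.0437,.2,-np.pi/2)"
python3 -m creep '[{"delta_pos":[0,0,0],"rot":[0,0.165,0]},{"delta_pos":[0,0,0],"rot":[0,0.165,0]},{"delta_pos":[0,0,0],"rot":[0,0,0]}]' -0.2
python3 -c "
from h import *
goal(.505,-.0437,.2,-np.pi/2)"
```

```text
rot [ 3.000e-04  3.298e-01 -1.400e-03] shift now [-0.4447  0.0421  0.4637] shift after rot [-0.5709  0.0415  0.2946] pos [ 0.2104 -0.6146  0.2415]
clock: 0.48
ee_pos: [0.2105, -0.6147, 0.2419]
tool_rot: [-1.571, 0.001, -1.57]
wrist_force: [-0.6, 0.1, -0.8]
finger_gap: 0.0512
rot [ 0.0004  0.0008 -0.0007] shift now [-0.5708  0.0421  0.295 ] shift after rot [-0.571   0.0419  0.2945] pos [ 0.2105 -0.6147  0.2419]
```

```bash
python3 -m creep '[{"delta_pos":[-0.041,0.003,0.021],"rot":[0,0,0]},{"delta_pos":[-0.041,0.003,0.021],"rot":[0,0,0]},{"delta_pos":[-0.041,0.003,0.021],"rot":[0,0,0]},{"delta_pos":[-0.041,0.003,0.021],"rot":[0,0,0]},{"delta_pos":[-0.041,0.003,0.021],"rot":[0,0,0]},{"delta_pos":[-0.041,0.003,0.021],"rot":[0,0,0]},{"delta_pos":[-0.041,0.003,0.021],"rot":[0,0,0]}]'
python3 -m creep '[{"delta_pos":[-0.041,0.003,0.021],"rot":[0,0,0]},{"delta_pos":[-0.041,0.003,0.021],"rot":[0,0,0]},{"delta_pos":[-0.041,0.003,0.021],"rot":[0,0,0]},{"delta_pos":[-0.041,0.003,0.021],"rot":[0,0,0]},{"delta_pos":[-0.041,0.003,0.021],"rot":[0,0,0]},{"delta_pos":[-0.041,0.003,0.021],"rot":[0,0,0]},{"delta_pos":[-0.041,0.003,0.021],"rot":[0,0,0]},{"delta_pos":[0,0,0],"rot":[0,0,0]}]'
python3 -c "
from h import *
goal(.504,-.0437,.085,-np.pi/2)"
```

```text
clock: 1.35
ee_pos: [0.358, -0.3265, 0.2213]
tool_rot: [-1.571, -0.0, -1.566]
wrist_force: [1.0, -0.1, 0.3]
finger_gap: 0.0515
clock: 2.35
ee_pos: [0.5054, -0.0371, 0.2001]
tool_rot: [-1.571, 0.001, -1.561]
wrist_force: [-0.1, -0.1, -0.7]
finger_gap: 0.0513
rot [-0.      0.0099 -0.0015] shift now [ 0.0067  0.1151 -0.0015] shift after rot [ 0.0066  0.1151 -0.0014] pos [ 0.5054 -0.0371  0.2001]
```

```bash
python3 -m creep '[{"delta_pos":[0.0066,0.038,-0.0015],"rot":[0,0.01,0]},{"delta_pos":[0,0.038,0],"rot":[0,0,0]},{"delta_pos":[0,0.026,0],"rot":[0,0,0]},{"delta_pos":[0,0.013,0],"rot":[0,0,0]},{"delta_pos":[0,0,0],"rot":[0,0,0]}]'
python3 -m creep '[{"delta_pos":[0,0,0],"rot":[0,0,0]},{"delta_pos":[0,0,0],"rot":[0,0,0]},{"delta_pos":[0,0,0],"rot":[0,0,0]},{"delta_pos":[0,0,0],"rot":[0,0,0]}]' 1
python3 -c "
from h import *
im=snap('top','t1');crop(im,240,160,370,260,6,'t1c')
im=snap('scene');crop(im,235,120,335,220,6,'s1c')
goal(.504,-.0437,.085,-np.pi/2)"
```

```text
clock: 2.98
ee_pos: [0.5027, -0.0481, 0.085]
tool_rot: [-1.572, 0.0, -1.58]
wrist_force: [1.0, -0.1, 0.3]
finger_gap: 0.0511
clock: 3.48
ee_pos: [0.5039, -0.0476, 0.0865]
tool_rot: [-1.569, -0.0, -1.581]
wrist_force: [-1.8, -0.4, 6.2]
finger_gap: 0.0149
rot [-0.0018 -0.0097  0.0005] shift now [-0.0039  0.0016  0.0001] shift after rot [-0.0039  0.0016  0.0001] pos [ 0.5039 -0.0476  0.0866]
```

View pics/s1c.png

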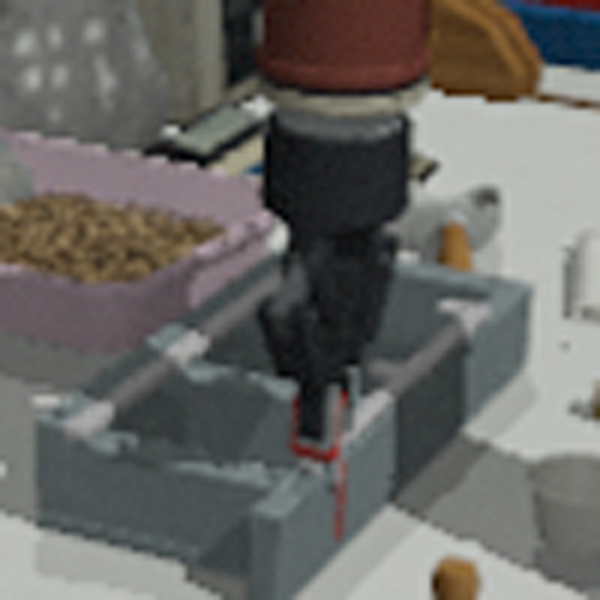

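```bash
python3 -m creep '[{"delta_pos":[-0.012,-0.001,0],"rot":[0,0,0]},{"delta_pos":[-0.012,0,0],"rot":[0,0,0]},{"delta_pos":[-0.010,0,0],"rot":[0,0,0]},{"delta_pos":[0,0,0],"rot":[0,0,0]}]'
python3 -m creep '[{"delta_pos":[-0.004,0,0],"rot":[0,0,0]},{"delta_pos":[-0.003,0,0],"rot":[0,0,0]},{"delta_pos":[0,0,0],"rot":[0,0,0]}]'
python3 -m creep '[{"delta_pos":[-0.003,0,0],"rot":[0,0,0]},{"delta_pos":[0,0,0],"rot":[0,0,0]}]'
```

```text
clock: 4.08
ee_pos: [0.504, -0.0118, 0.0867]
tool_rot: [-1.57, 0.001, -1.579]
wrist_force: [4.4, 1.8, -1.1]
finger_gap: 0.0152
clock: 4.45
ee_pos: [0.504, -0.0064, 0.0866]
tool_rot: [-1.57, 0.0, -1.581]
wrist_force: [5.3, -0.6, 0.7]
finger_gap: 0.015
clock: 4.7
ee_pos: [0.504, -0.0056, 0.0866]
tool_rot: [-1.57, -0.002, -1.583]
wrist_force: [4.7, -8.1, 1.7]
finger_gap: 0.0148
```

```bash
python3 -m creep '[{"delta_pos":[-0.003,0,0],"rot":[0,0,0]},{"delta_pos":[0,0,0],"rot":[0,0,0]}]'
python3 -m creep '[{"delta_pos":[0.004,0,0],"rot":[0,0,0]},{"delta_pos":[0,0,0],"rot":[0,0,0]}]' 
python3 -m creep '[{"delta_pos":[0,0,0],"rot":[0,0,0]},{"delta_pos":[0,0,0],"rot":[0,0,0]},{"delta_pos":[0,-0.03,0],"rot":[0,0,0]},{"delta_pos":[0,-0.045,0],"rot":[0,0,0]},{"delta_pos":[0,-0.04,0],"rot":[0,0,0]}]' -0.2
python3 - <<'E'
from h import *
im=snap('top','t2');crop(im,235,160,365,260,6,'t2c')
im=snap('scene');crop(im,235,140,345,215,7,'s2c')
E
```

```text
clock: 4.95
ee_pos: [0.504, -0.0054, 0.0866]
tool_rot: [-1.57, -0.005, -1.585]
wrist_force: [4.6, -17.3, 1.9]
finger_gap: 0.0148
clock: 5.2
ee_pos: [0.504, -0.0056, 0.0866]
tool_rot: [-1.57, -0.001, -1.582]
wrist_force: [5.1, -5.8, 0.2]
finger_gap: 0.015
clock: 5.82
ee_pos: [0.5029, -0.0042, 0.2024]
tool_rot: [-1.572, 0.0, -1.581]
wrist_force: [1.0, -0.5, -0.5]
finger_gap: 0.0515
```

View pics/s2c.png

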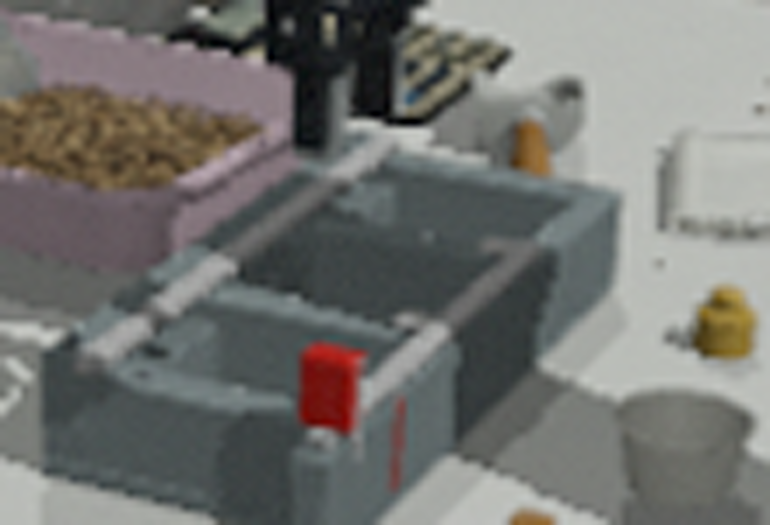

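View pics/t2c.png

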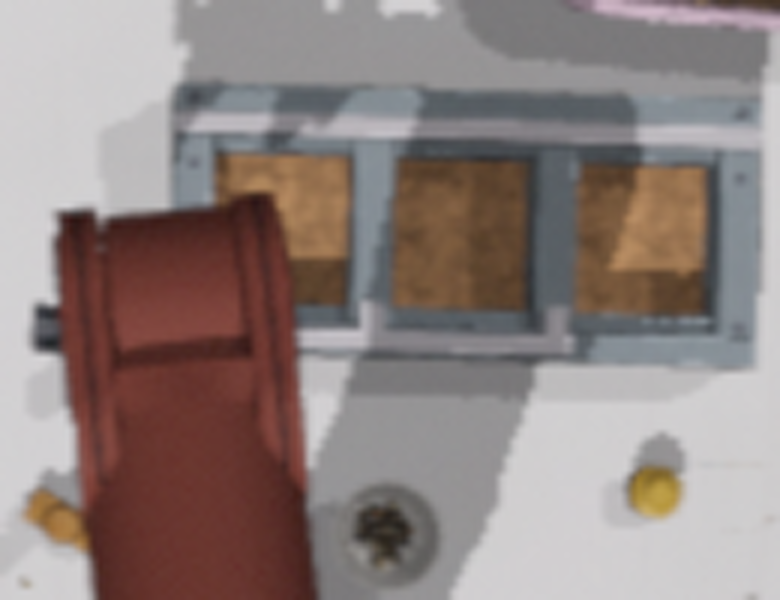

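```bash
python3 -m creep '[{"delta_pos":[0.044,0.012,-0.012],"rot":[0,-0.01,0]},{"delta_pos":[0.044,0.012,-0.012],"rot":[0,0,0]},{"delta_pos":[0.044,0.012,-0.012],"rot":[0,0,0]},{"delta_pos":[0.044,0.012,-0.012],"rot":[0,0,0]},{"delta_pos":[0.044,0.012,-0.012],"rot":[0,0,0]},{"delta_pos":[0.044,0.012,-0.012],"rot":[0,0,0]},{"delta_pos":[0.044,0.012,-0.012],"rot":[0,0,0]},{"delta_pos":[0,0,0],"rot":[0,0,0]}]' -0.3
python3 -c "
from h import *
goal(.4173,-.3134,.014,-np.pi/2)"
```

```text
clock: 6.92
ee_pos: [0.4161, -0.315, 0.1153]
tool_rot: [-1.574, 0.001, -1.577]
wrist_force: [0.4, 0.8, -0.2]
finger_gap: 0.0554
rot [ 0.0035 -0.0059 -0.0014] shift now [-0.0015  0.1013  0.0015] shift after rot [-0.0016  0.1013  0.0012] pos [ 0.4161 -0.315   0.1153]
```

```bash
python3 -m creep '[{"delta_pos":[-0.0015,0.04,0.0013],"rot":[0.003,-0.006,0]},{"delta_pos":[0,0.035,0],"rot":[0,0,0]},{"delta_pos":[0,0.018,0],"rot":[0,0,0]},{"delta_pos":[0,0.008,0],"rot":[0,0,0]},{"delta_pos":[0,0,0],"rot":[0,0,0]}]'
python3 -m creep '[{"delta_pos":[0,0,0],"rot":[0,0,0]},{"delta_pos":[0,0,0],"rot":[0,0,0]},{"delta_pos":[0,0,0],"rot":[0,0,0]},{"delta_pos":[0,0,0],"rot":[0,0,0]}]' 1
python3 -m creep '[{"delta_pos":[0,-0.03,0],"rot":[0,0,0]},{"delta_pos":[0,-0.045,0],"rot":[0,0,0]},{"delta_pos":[0,-0.045,0],"rot":[0,0,0]},{"delta_pos":[0,0,0],"rot":[0,0,0]}]'
python3 -c "
from h import *
im=snap('scene');crop(im,270,130,370,230,6,'s3c')
goal(.567,-.300,.115,-np.pi/2)"
```

```text
clock: 7.55
ee_pos: [0.4208, -0.3108, 0.0166]
tool_rot: [-1.568, 0.0, -1.565]
wrist_force: [0.7, -0.5, 0.4]
finger_gap: 0.0554
clock: 8.05
ee_pos: [0.4214, -0.3118, 0.0179]
tool_rot: [-1.566, -0.002, -1.565]
wrist_force: [-1.7, -0.5, 7.5]
finger_gap: 0.0286
clock: 8.55
ee_pos: [0.4222, -0.3123, 0.1405]
tool_rot: [-1.562, -0.004, -1.565]
wrist_force: [-0.2, 0.2, -1.7]
finger_gap: 0.0284
rot [-0.0059  0.0057  0.0023] shift now [-0.0108  0.024   0.1459] shift after rot [-0.0115  0.0232  0.146 ] pos [ 0.421  -0.3115  0.1382]
```

View pics/s3c.png

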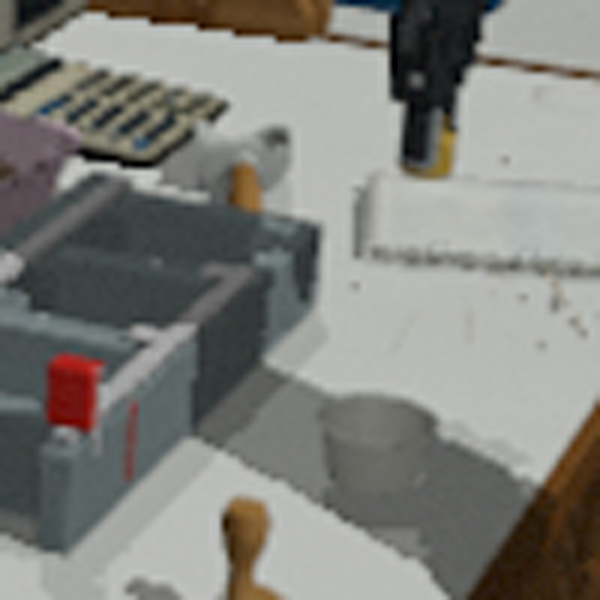

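```bash
python3 -m creep '[{"delta_pos":[-0.003,0,0.0365],"rot":[-0.005,0.006,0.002]},{"delta_pos":[-0.003,0,0.0365],"rot":[0,0,0]},{"delta_pos":[-0.003,0,0.0365],"rot":[0,0,0]},{"delta_pos":[-0.002,0.01,0.0365],"rot":[0,0,0]},{"delta_pos":[0,0.013,0],"rot":[0,0,0]},{"delta_pos":[0,0,0],"rot":[0,0,0]}]'
python3 -c "
from h import *
goal(.567,-.300,.028,-np.pi/2)"
```

```text
clock: 9.35
ee_pos: [0.5642, -0.2992, 0.1104]
tool_rot: [-1.577, 0.004, -1.571]
wrist_force: [-0.4, 0.7, -2.4]
finger_gap: 0.0284
rot [ 0.0066 -0.0002 -0.004 ] shift now [0.0012 0.0824 0.0034] shift after rot [0.0008 0.0824 0.0028] pos [ 0.5642 -0.2992  0.1104]
```

```bash
python3 -m creep '[{"delta_pos":[0.001,0.03,0.003],"rot":[0.006,0,-0.004]},{"delta_pos":[0,0.025,0],"rot":[0,0,0]},{"delta_pos":[0,0.017,0],"rot":[0,0,0]},{"delta_pos":[0,0.009,0],"rot":[0,0,0]},{"delta_pos":[0,0,0],"rot":[0,0,0]}]'
```

```text
clock: 9.98
ee_pos: [0.5689, -0.3008, 0.0321]
tool_rot: [-1.567, -0.002, -1.571]
wrist_force: [-1.1, -0.2, -2.2]
finger_gap: 0.0279
```

```bash
python3 -m creep '[{"delta_pos":[0,0.003,0],"rot":[0,0,0]},{"delta_pos":[0,0,0],"rot":[0,0,0]}]'
python3 -m creep '[{"delta_pos":[0,0,0],"rot":[0,0,0]},{"delta_pos":[0,0,0],"rot":[0,0,0]},{"delta_pos":[0,-0.03,0],"rot":[0,0,0]},{"delta_pos":[0,-0.045,0],"rot":[0,0,0]},{"delta_pos":[0,-0.045,0],"rot":[0,0,0]},{"delta_pos":[0,-0.03,0],"rot":[0,0,0]}]' 0.05
python3 - <<'E'
from h import *
im=snap('top','t4'); cv2.imwrite('pics/t4b.png',cv2.resize(im[80:300,130:400],None,fx=2.9,fy=2.7))
im=snap('scene');cv2.imwrite('pics/s4b.png',cv2.resize(im[100:330,150:400],None,fx=3,fy=2.6))
print(tool()[0])
E
```

```text
clock: 10.22
ee_pos: [0.5695, -0.3009, 0.0297]
tool_rot: [-1.566, -0.002, -1.571]
wrist_force: [0.2, -0.4, -1.5]
finger_gap: 0.0283
clock: 10.98
ee_pos: [0.5694, -0.3007, 0.1821]
tool_rot: [-1.564, -0.003, -1.571]
wrist_force: [0.2, -0.3, 0.1]
finger_gap: 0.0402
[ 0.57064636 -0.30127203  0.18394397]
```

View pics/t4b.png

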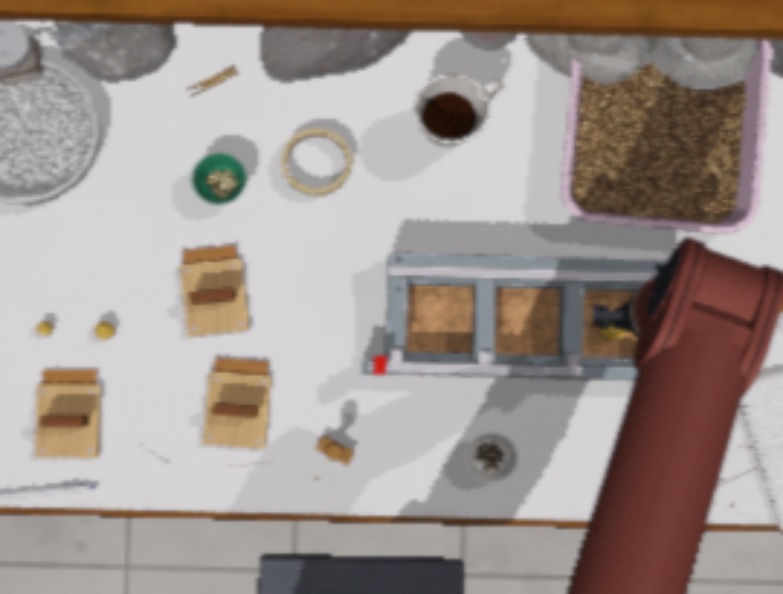

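View pics/s4b.png

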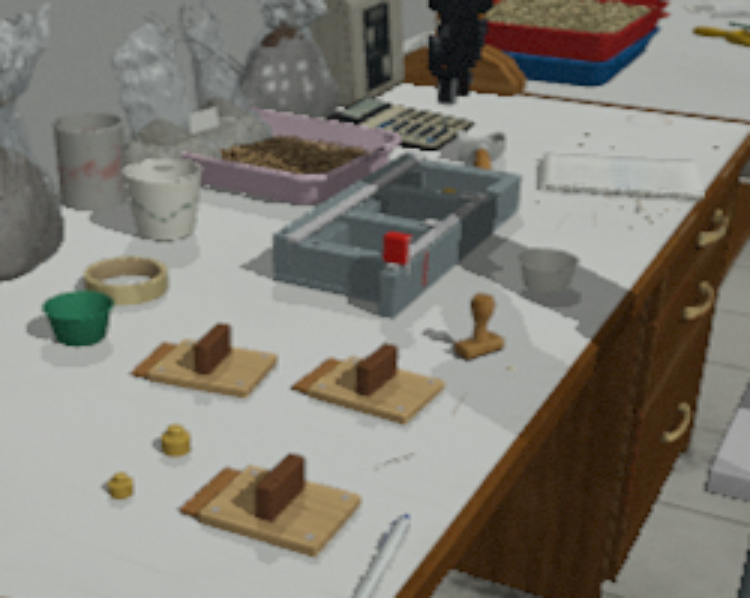

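```bash
python3 -m creep '[{"delta_pos":[0,0,0],"rot":[0,-0.157,0]},{"delta_pos":[0,0,0],"rot":[0,-0.157,0]},{"delta_pos":[0,0,0],"rot":[0,-0.157,0]},{"delta_pos":[0,0,0],"rot":[0,-0.157,0]},{"delta_pos":[0,0,0],"rot":[0,-0.157,0]},{"delta_pos":[0,0,0],"rot":[0,-0.157,0]},{"delta_pos":[0,0,0],"rot":[0,-0.157,0]}]'
python3 -m creep '[{"delta_pos":[0,0,0],"rot":[0,-0.157,0]},{"delta_pos":[0,0,0],"rot":[0,-0.157,0]},{"delta_pos":[0,0,0],"rot":[0,-0.157,0]},{"delta_pos":[0,0,0],"rot":[0,0,0]}]'
python3 -c "
from h import *
print(readout.sense()['qpos'])
goal(.5463,.3453,.1,0)"
```

```text
clock: 11.95
ee_pos: [0.5684, -0.3003, 0.1785]
tool_rot: [-1.571, -0.004, -0.467]
wrist_force: [-0.6, -1.1, 0.5]
finger_gap: 0.0405
clock: 12.45
ee_pos: [0.5684, -0.3005, 0.1786]
tool_rot: [-1.572, -0.003, -0.002]
wrist_force: [0.4, -0.3, -0.7]
finger_gap: 0.0407
[ 0.80501162  0.4021914  -0.50343696  1.54558161  0.20108621  1.24180733
  0.26885431]
rot [ 0.0014 -0.002   0.0035] shift now [-0.0237  0.0776  0.6458] shift after rot [-0.0221  0.0786  0.6458] pos [ 0.5684 -0.3005  0.1786]
```

```bash
python3 -m creep '[{"delta_pos":[-0.0015,0,0.043],"rot":[0,0,0]},{"delta_pos":[-0.0015,0,0.043],"rot":[0,0,0]},{"delta_pos":[-0.0015,0,0.043],"rot":[0,0,0]},{"delta_pos":[-0.0015,0,0.043],"rot":[0,0,0]},{"delta_pos":[-0.0015,0,0.043],"rot":[0,0,0]},{"delta_pos":[-0.0015,0,0.043],"rot":[0,0,0]},{"delta_pos":[-0.0015,0,0.043],"rot":[0,0,0]},{"delta_pos":[-0.0015,0,0.043],"rot":[0,0,0]}]' -0.3
python3 -m creep '[{"delta_pos":[-0.0015,0.01,0.043],"rot":[0,0,0]},{"delta_pos":[-0.0015,0.01,0.043],"rot":[0,0,0]},{"delta_pos":[-0.0015,0.01,0.043],"rot":[0,0,0]},{"delta_pos":[-0.0015,0.01,0.043],"rot":[0,0,0]},{"delta_pos":[-0.0015,0.01,0.043],"rot":[0,0,0]},{"delta_pos":[-0.0015,0.01,0.043],"rot":[0,0,0]},{"delta_pos":[-0.0015,0.01,0.043],"rot":[0,0,0]},{"delta_pos":[0,0,0],"rot":[0,0,0]}]' -0.3
python3 -c "
from h import *
goal(.5463,.3453,.014,0)
im=snap('top');crop(im,130,160,230,260,6,'t5c')"
```

```text
clock: 13.45
ee_pos: [0.5567, 0.0448, 0.1784]
tool_rot: [-1.573, -0.004, -0.006]
wrist_force: [1.0, -0.6, -0.6]
finger_gap: 0.0552
clock: 14.45
ee_pos: [0.5446, 0.3486, 0.1067]
tool_rot: [-1.571, -0.001, 0.001]
wrist_force: [-0.9, -0.5, -0.0]
finger_gap: 0.0555
rot [0.0003 0.0006 0.0015] shift now [ 0.0016  0.0927 -0.0033] shift after rot [ 0.0017  0.0927 -0.0033] pos [0.5446 0.3486 0.1067]
```

View pics/t5c.png

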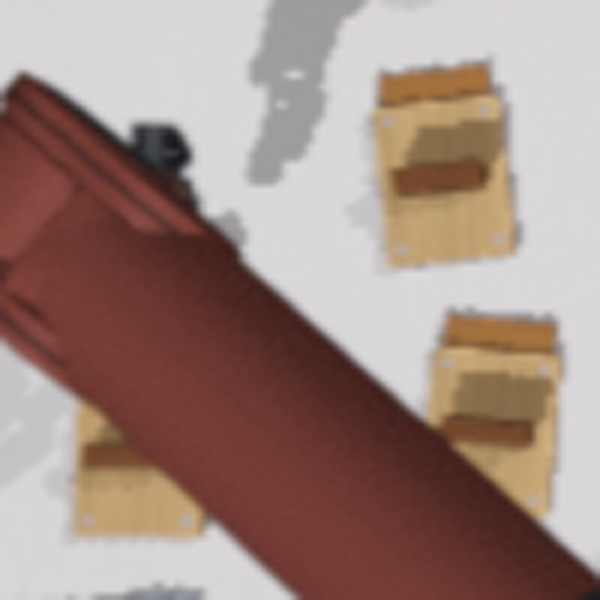

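```bash
python3 -m creep '[{"delta_pos":[0.0015,0.035,-0.0033],"rot":[0,0,0]},{"delta_pos":[0,0.032,0],"rot":[0,0,0]},{"delta_pos":[0,0.018,0],"rot":[0,0,0]},{"delta_pos":[0,0.008,0],"rot":[0,0,0]},{"delta_pos":[0,0,0],"rot":[0,0,0]}]'
python3 -c "
from h import *
goal(.5463,.3453,.014,0)
im=snap('scene');crop(im,160,210,260,310,6,'s6c')"
```

```text
clock: 15.12
ee_pos: [0.5492, 0.3408, 0.0152]
tool_rot: [-1.573, -0.004, -0.002]
wrist_force: [0.4, -0.1, -0.3]
finger_gap: 0.0556
rot [ 0.0019 -0.0018  0.0042] shift now [-0.0029  0.0012  0.0045] shift after rot [-0.0029  0.0012  0.0045] pos [0.5492 0.3408 0.0152]
```

View pics/s6c.png

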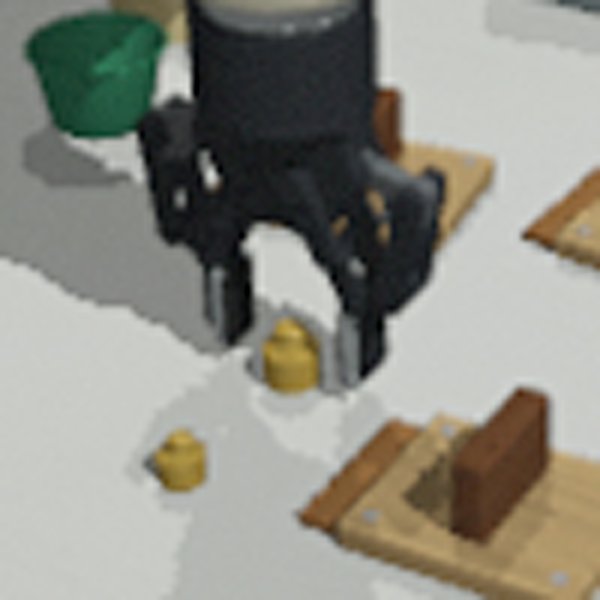

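```bash
python3 -m creep '[{"delta_pos":[-0.002,0.001,0.0045],"rot":[0,0,0]},{"delta_pos":[0,0,0],"rot":[0,0,0]},{"delta_pos":[0,0,0],"rot":[0,0,0]}]'
python3 -m creep '[{"delta_pos":[0,0,0],"rot":[0,0,0]},{"delta_pos":[0,0,0],"rot":[0,0,0]},{"delta_pos":[0,0,0],"rot":[0,0,0]},{"delta_pos":[0,0,0],"rot":[0,0,0]}]' 1
python3 -m creep '[{"delta_pos":[0,-0.03,0],"rot":[0,0,0]},{"delta_pos":[0,-0.045,0],"rot":[0,0,0]},{"delta_pos":[0,-0.045,0],"rot":[0,0,0]},{"delta_pos":[0,-0.02,0],"rot":[0,0,0]},{"delta_pos":[0,0,0],"rot":[0,0,0]},{"delta_pos":[0,0,0],"rot":[0,0,0]}]'
python3 -c "
from h import *
im=snap('scene');crop(im,160,160,260,310,4,'s7c')
goal(.567,-.08,.14,0)"
```

```text
clock: 15.55
ee_pos: [0.5471, 0.3456, 0.0142]
tool_rot: [-1.573, -0.004, -0.001]
wrist_force: [0.0, -0.1, -0.1]
finger_gap: 0.0555
clock: 16.05
ee_pos: [0.5473, 0.3454, 0.0142]
tool_rot: [-1.573, -0.005, -0.001]
wrist_force: [-1.4, -0.7, 5.3]
finger_gap: 0.0221
clock: 16.8
ee_pos: [0.5458, 0.3449, 0.1517]
tool_rot: [-1.574, -0.002, -0.001]
wrist_force: [-1.0, 0.1, -2.2]
finger_gap: 0.0226
rot [ 0.0036 -0.0011  0.0013] shift now [ 0.0218  0.0131 -0.4248] shift after rot [ 0.0213  0.0116 -0.4249] pos [0.5457 0.3449 0.1516]
```

View pics/s7c.png

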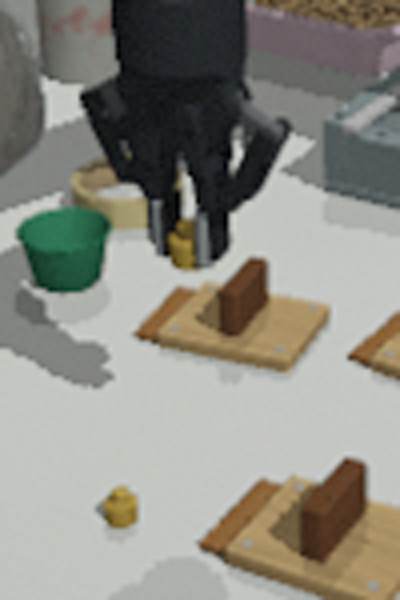

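```bash
python3 -m creep '[{"delta_pos":[0.002,0,-0.0446],"rot":[0,0,0]},{"delta_pos":[0.002,0,-0.0446],"rot":[0,0,0]},{"delta_pos":[0.002,0,-0.0446],"rot":[0,0,0]},{"delta_pos":[0.002,0,-0.0446],"rot":[0,0,0]},{"delta_pos":[0.002,0,-0.0446],"rot":[0,0,0]},{"delta_pos":[0.002,0,-0.0446],"rot":[0,0,0]}]'
python3 -m creep '[{"delta_pos":[0.002,0,-0.0446],"rot":[0,0,0]},{"delta_pos":[0.002,0,-0.0446],"rot":[0,0,0]},{"delta_pos":[0.002,0,-0.0446],"rot":[0,0,0]},{"delta_pos":[0.002,0.01,-0.0446],"rot":[0,0,0]},{"delta_pos":[0.001,0.01,-0.0446],"rot":[0,0,0]},{"delta_pos":[0,0.01,-0.0446],"rot":[0,0,0]},{"delta_pos":[0,0,0],"rot":[0,0,0]},{"delta_pos":[0,0,0],"rot":[0,0,0]}]'
python3 -c "
from h import *
goal(.567,-.19,.025,0)"
```

```text
clock: 17.6
ee_pos: [0.5573, 0.0763, 0.1529]
tool_rot: [-1.573, -0.002, -0.001]
wrist_force: [0.3, -0.5, -1.8]
finger_gap: 0.0219
clock: 18.6
ee_pos: [0.5664, -0.1888, 0.1238]
tool_rot: [-1.571, -0.002, -0.001]
wrist_force: [0.7, 1.7, -0.6]
finger_gap: 0.022
rot [ 0.0005 -0.0009  0.0023] shift now [ 0.0003  0.0988 -0.0011] shift after rot [ 0.0006  0.0988 -0.0012] pos [ 0.5664 -0.1888  0.1238]
```

```bash
python3 -m creep '[{"delta_pos":[0,0.035,0],"rot":[0,0,0]},{"delta_pos":[0,0.032,0],"rot":[0,0,0]},{"delta_pos":[0,0.02,0],"rot":[0,0,0]},{"delta_pos":[0,0.011,0],"rot":[0,0,0]},{"delta_pos":[0,0,0],"rot":[0,0,0]},{"delta_pos":[0,0,0],"rot":[0,0,0]}]'
python3 -m creep '[{"delta_pos":[0,0,0],"rot":[0,0,0]},{"delta_pos":[0,0,0],"rot":[0,0,0]},{"delta_pos":[0,-0.03,0],"rot":[0,0,0]},{"delta_pos":[0,-0.045,0],"rot":[0,0,0]},{"delta_pos":[0,-0.045,0],"rot":[0,0,0]},{"delta_pos":[0,-0.03,0],"rot":[0,0,0]}]' 0.2
python3 -c "
from h import *
im=snap('scene');crop(im,240,130,340,230,6,'s8c')
im=snap('top','t8');crop(im,130,160,330,260,4,'t8c')
goal(.548,.423,.15,0)"
```

```text
clock: 19.35
ee_pos: [0.5682, -0.1899, 0.0281]
tool_rot: [-1.573, -0.005, -0.001]
wrist_force: [-1.5, 0.1, -0.6]
finger_gap: 0.0225
clock: 20.1
ee_pos: [0.5674, -0.1896, 0.1798]
tool_rot: [-1.574, -0.006, -0.001]
wrist_force: [0.2, 0.3, -0.8]
finger_gap: 0.0341
rot [ 0.0045 -0.0011  0.0101] shift now [-0.0218  0.0284  0.613 ] shift after rot [-0.0208  0.0313  0.6129] pos [ 0.5688 -0.1899  0.1813]
```

View pics/s8c.png

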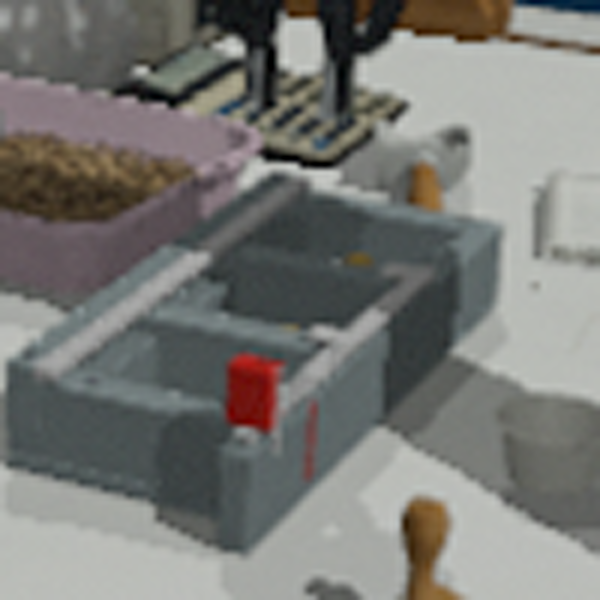

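View pics/t8c.png

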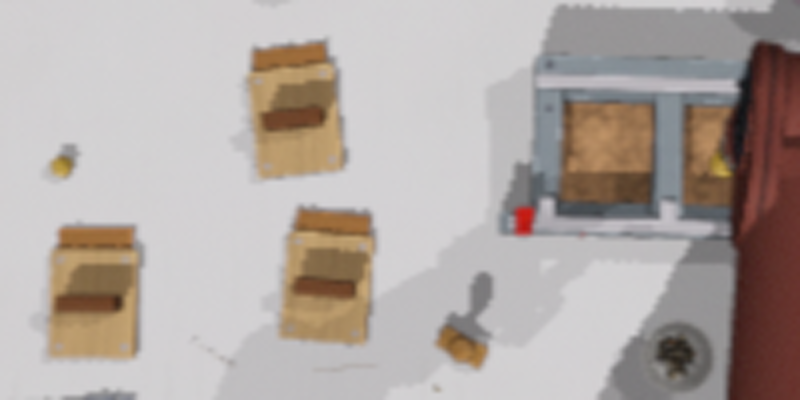

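```bash
python3 -m creep '[{"delta_pos":[-0.0015,0,0.0438],"rot":[0.002,0,0.005]},{"delta_pos":[-0.0015,0,0.0438],"rot":[0,0,0]},{"delta_pos":[-0.0015,0,0.0438],"rot":[0,0,0]},{"delta_pos":[-0.0015,0,0.0438],"rot":[0,0,0]},{"delta_pos":[-0.0015,0,0.0438],"rot":[0,0,0]},{"delta_pos":[-0.0015,0,0.0438],"rot":[0,0,0]},{"delta_pos":[-0.0015,0,0.0438],"rot":[0,0,0]},{"delta_pos":[-0.0015,0,0.0438],"rot":[0,0,0]}]' -0.2
python3 -m creep '[{"delta_pos":[-0.0015,0.01,0.0438],"rot":[0,0,0]},{"delta_pos":[-0.0015,0.02,0.0438],"rot":[0,0,0]},{"delta_pos":[-0.0015,0.02,0.0438],"rot":[0,0,0]},{"delta_pos":[-0.0015,0.02,0.0438],"rot":[0,0,0]},{"delta_pos":[-0.0015,0.01,0.0438],"rot":[0,0,0]},{"delta_pos":[-0.0015,0,0.0438],"rot":[0,0,0]},{"delta_pos":[0,0,0],"rot":[0,0,0]},{"delta_pos":[0,0,0],"rot":[0,0,0]}]'
python3 -c "
from h import *
goal(.5478,.4230,.0125,0)"
```

```text
clock: 21.2
ee_pos: [0.5548, 0.1621, 0.1765]
tool_rot: [-1.571, 0.001, -0.001]
wrist_force: [1.0, 0.2, -0.3]
finger_gap: 0.0514
clock: 22.2
ee_pos: [0.5463, 0.4232, 0.0962]
tool_rot: [-1.572, 0.002, -0.001]
wrist_force: [-0.2, -1.1, -0.4]
finger_gap: 0.0512
rot [ 0.0009 -0.0009 -0.0016] shift now [ 0.0017  0.0837 -0.0001] shift after rot [ 0.0015  0.0837 -0.0002] pos [0.5463 0.4232 0.0962]
```

```bash
python3 -m creep '[{"delta_pos":[0.0015,0.033,0],"rot":[0,0,0]},{"delta_pos":[0,0.026,0],"rot":[0,0,0]},{"delta_pos":[0,0.016,0],"rot":[0,0,0]},{"delta_pos":[0,0.008,0],"rot":[0,0,0]},{"delta_pos":[0,0,0],"rot":[0,0,0]},{"delta_pos":[0,0,0],"rot":[0,0,0]}]'
python3 -m creep '[{"delta_pos":[0,0,0],"rot":[0,0,0]},{"delta_pos":[0,0,0],"rot":[0,0,0]},{"delta_pos":[0,0,0],"rot":[0,0,0]},{"delta_pos":[0,0,0],"rot":[0,0,0]}]' 1
python3 -m creep '[{"delta_pos":[0,-0.03,0],"rot":[0,0,0]},{"delta_pos":[0,-0.045,0],"rot":[0,0,0]},{"delta_pos":[0,-0.045,0],"rot":[0,0,0]},{"delta_pos":[0,-0.02,0],"rot":[0,0,0]},{"delta_pos":[0,0,0],"rot":[0,0,0]},{"delta_pos":[0,0,0],"rot":[0,0,0]}]'
python3 -c "
from h import *
im=snap('scene');crop(im,140,160,260,310,4,'s9c')
goal(.567,-.08,.14,0)"
```

```text
clock: 22.95
ee_pos: [0.5482, 0.4242, 0.015]
tool_rot: [-1.57, -0.0, -0.001]
wrist_force: [-0.4, -0.1, 0.5]
finger_gap: 0.0514
clock: 23.45
ee_pos: [0.5481, 0.424, 0.0148]
tool_rot: [-1.57, 0.0, -0.001]
wrist_force: [-0.3, -0.8, 5.5]
finger_gap: 0.017
clock: 24.2
ee_pos: [0.5474, 0.4229, 0.1518]
tool_rot: [-1.573, 0.003, -0.001]
wrist_force: [-0.5, 0.1, -0.7]
finger_gap: 0.017
rot [ 0.002  -0.0011 -0.0034] shift now [ 0.0203  0.0126 -0.5028] shift after rot [ 0.0197  0.0116 -0.5029] pos [0.5473 0.4229 0.1516]
```

View pics/s9c.png

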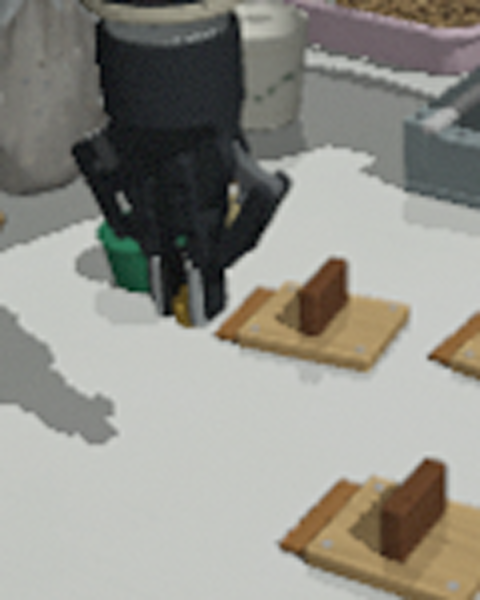

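Held. On to bay 1.

```bash
python3 -m creep '[{"delta_pos":[0.002,0,-0.042],"rot":[0,0,0]},{"delta_pos":[0.002,0,-0.042],"rot":[0,0,0]},{"delta_pos":[0.002,0,-0.042],"rot":[0,0,0]},{"delta_pos":[0.002,0,-0.042],"rot":[0,0,0]},{"delta_pos":[0.002,0,-0.042],"rot":[0,0,0]},{"delta_pos":[0.002,0,-0.042],"rot":[0,0,0]}]'
python3 -m creep '[{"delta_pos":[0.002,0,-0.042],"rot":[0,0,0]},{"delta_pos":[0.002,0,-0.042],"rot":[0,0,0]},{"delta_pos":[0.002,0,-0.042],"rot":[0,0,0]},{"delta_pos":[0.002,0,-0.042],"rot":[0,0,0]},{"delta_pos":[0,0.01,-0.042],"rot":[0,0,0]},{"delta_pos":[0,0.01,-0.042],"rot":[0,0,0]},{"delta_pos":[0,0,0],"rot":[0,0,0]},{"delta_pos":[0,0,0],"rot":[0,0,0]}]'
python3 -c "
from h import *
goal(.567,-.08,.025,0)"
```

```text
clock: 25.0
ee_pos: [0.5589, 0.1699, 0.1523]
tool_rot: [-1.571, 0.003, -0.001]
wrist_force: [1.4, -1.4, -0.2]
finger_gap: 0.0169
clock: 26.0
ee_pos: [0.5668, -0.0796, 0.1329]
tool_rot: [-1.57, 0.003, -0.001]
wrist_force: [0.9, -0.5, -0.2]
finger_gap: 0.0166
rot [-0.0011 -0.0009 -0.0026] shift now [ 0.0005  0.1079 -0.0005] shift after rot [ 0.0002  0.1079 -0.0004] pos [ 0.5668 -0.0796  0.1329]
```

```bash
python3 -m creep '[{"delta_pos":[0,0.038,0],"rot":[0,0,0]},{"delta_pos":[0,0.035,0],"rot":[0,0,0]},{"delta_pos":[0,0.022,0],"rot":[0,0,0]},{"delta_pos":[0,0.011,0],"rot":[0,0,0]},{"delta_pos":[0,0,0],"rot":[0,0,0]},{"delta_pos":[0,0,0],"rot":[0,0,0]}]'
python3 -m creep '[{"delta_pos":[0,0,0],"rot":[0,0,0]},{"delta_pos":[0,0,0],"rot":[0,0,0]},{"delta_pos":[0,-0.03,0],"rot":[0,0,0]},{"delta_pos":[0,-0.045,0],"rot":[0,0,0]},{"delta_pos":[0,-0.045,0],"rot":[0,0,0]},{"delta_pos":[0,-0.04,0],"rot":[0,0,0]}]' 0.3
python3 -c "
from h import *
im=snap('scene');crop(im,240,130,340,230,6,'s10c')
im=snap('top','t10');crop(im,130,160,330,260,4,'t10c')
goal(.442,.1733,.15,-0.05)"
```

```text
clock: 26.75
ee_pos: [0.568, -0.0799, 0.0289]
tool_rot: [-1.571, -0.001, -0.001]
wrist_force: [0.1, 0.5, -0.1]
finger_gap: 0.0169
clock: 27.5
ee_pos: [0.5675, -0.0803, 0.19]
tool_rot: [-1.571, -0.0, -0.001]
wrist_force: [0.8, -1.0, -0.2]
finger_gap: 0.0299
rot [0.0016 0.0489 0.0065] shift now [-0.1284  0.0417  0.2535] shift after rot [-0.1404  0.043   0.2468] pos [ 0.5698 -0.0802  0.193 ]
```

View pics/s10c.png

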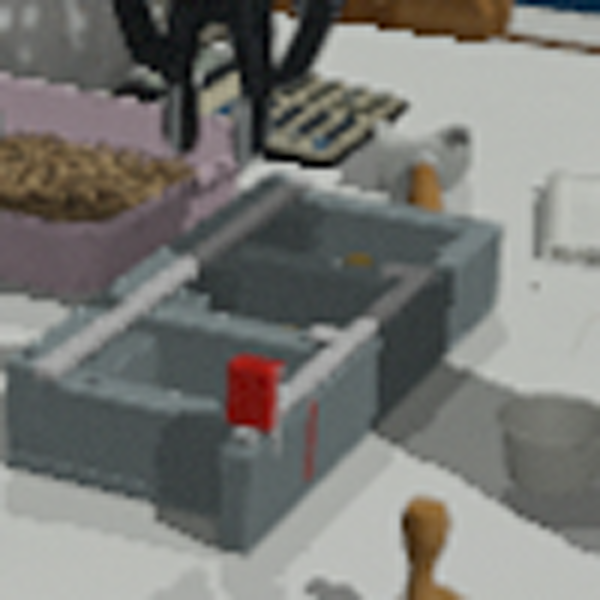

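View pics/t10c.png

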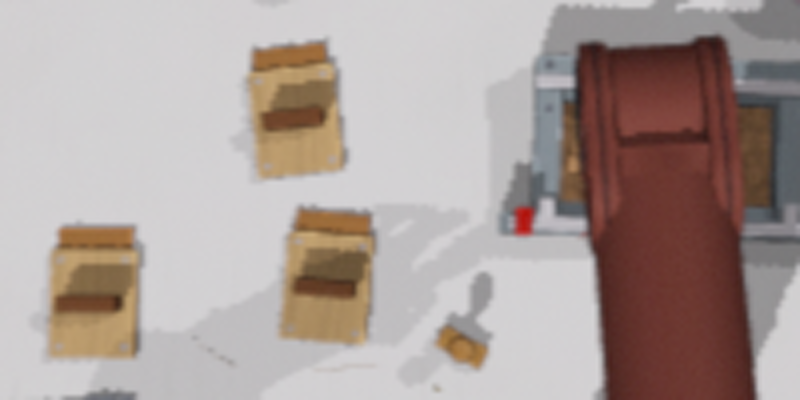

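```bash
python3 -m creep '[{"delta_pos":[0,0,0],"rot":[0,0.049,0]},{"delta_pos":[-0.020,0,0.0353],"rot":[0,0,0]},{"delta_pos":[-0.020,0,0.0353],"rot":[0,0,0]},{"delta_pos":[-0.020,0,0.0353],"rot":[0,0,0]},{"delta_pos":[-0.020,0.01,0.0353],"rot":[0,0,0]},{"delta_pos":[-0.020,0.01,0.0353],"rot":[0,0,0]},{"delta_pos":[-0.020,0.01,0.0353],"rot":[0,0,0]},{"delta_pos":[-0.020,0.01,0.0353],"rot":[0,0,0]}]' -0.3
python3 -m creep '[{"delta_pos":[0,0,0],"rot":[0,0,0]},{"delta_pos":[0,0,0],"rot":[0,0,0]},{"delta_pos":[0,0,0],"rot":[0,0,0]}]'
python3 -c "
from h import *
goal(.442,.1733,.027,-0.05)"
```

```text
clock: 28.6
ee_pos: [0.439, 0.1744, 0.1475]
tool_rot: [-1.571, 0.001, -0.05]
wrist_force: [0.7, 0.3, -0.6]
finger_gap: 0.0554
clock: 28.98
ee_pos: [0.4405, 0.1724, 0.1481]
tool_rot: [-1.571, 0.001, -0.052]
wrist_force: [-0.0, -1.0, -1.2]
finger_gap: 0.0556
rot [ 0.0001 -0.0019 -0.0008] shift now [0.0015 0.1211 0.001 ] shift after rot [0.0014 0.1211 0.001 ] pos [0.4405 0.1724 0.1481]
```

```bash
python3 -m creep '[{"delta_pos":[0.0015,0.04,0.001],"rot":[0,0,0]},{"delta_pos":[0,0.04,0],"rot":[0,0,0]},{"delta_pos":[0,0.025,0],"rot":[0,0,0]},{"delta_pos":[0,0.013,0],"rot":[0,0,0]},{"delta_pos":[0,0,0],"rot":[0,0,0]},{"delta_pos":[0,0,0],"rot":[0,0,0]}]'
python3 -m creep '[{"delta_pos":[0,0,0],"rot":[0,0,0]},{"delta_pos":[0,0,0],"rot":[0,0,0]},{"delta_pos":[0,0,0],"rot":[0,0,0]},{"delta_pos":[0,0,0],"rot":[0,0,0]},{"delta_pos":[0,0,0],"rot":[0,0,0]}]' 1
python3 -c "
from h import *
print(tool()[0])
im=snap('scene');crop(im,200,180,320,280,6,'s11c')"
```

```text
clock: 29.72
ee_pos: [0.4422, 0.1746, 0.031]
tool_rot: [-1.57, -0.0, -0.05]
wrist_force: [-0.4, 0.3, -0.5]
finger_gap: 0.0554
clock: 30.35
ee_pos: [0.4421, 0.1745, 0.0308]
tool_rot: [-1.571, -0.001, -0.05]
wrist_force: [-0.6, -0.1, 6.2]
finger_gap: 0.0152
[0.44207867 0.17454562 0.03082335]
```

View pics/s11c.png

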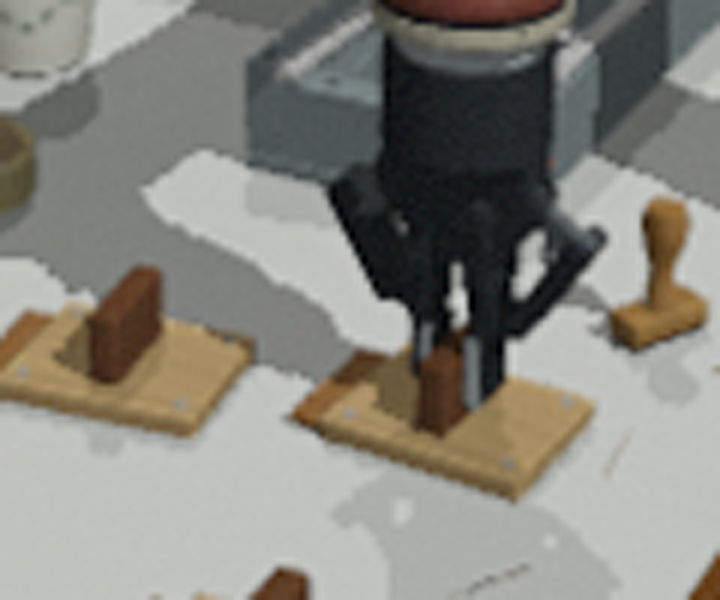

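```bash
python3 -m creep '[{"delta_pos":[0,-0.02,0],"rot":[0,0,0]},{"delta_pos":[0,-0.035,0],"rot":[0,-0.025,0]},{"delta_pos":[0,-0.04,0],"rot":[0,-0.025,0]},{"delta_pos":[0,-0.035,0],"rot":[0,0,0]},{"delta_pos":[0,-0.015,0],"rot":[0,0,0]},{"delta_pos":[0,0,0],"rot":[0,0,0]},{"delta_pos":[0,0,0],"rot":[0,0,0]}]'
python3 -c "
from h import *
im=snap('scene');crop(im,180,100,330,280,3.3,'s12c')
goal(.560,-.2988,.16,0)"
```

```text
clock: 31.28
ee_pos: [0.4408, 0.174, 0.1738]
tool_rot: [-1.571, 0.003, -0.0]
wrist_force: [-0.7, 0.1, -1.9]
finger_gap: 0.0152
rot [ 0.0003  0.0001 -0.0033] shift now [ 0.1193  0.0135 -0.4729] shift after rot [ 0.1193  0.0137 -0.4729] pos [0.4407 0.1741 0.1737]
```

View pics/s12c.png

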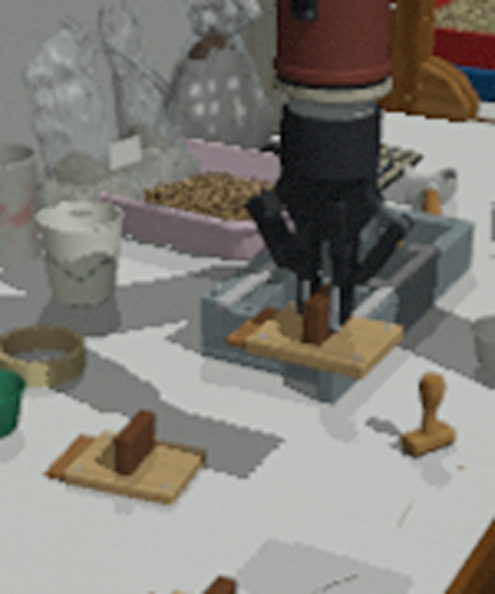

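```bash
python3 -m creep '[{"delta_pos":[0.0092,0,-0.0364],"rot":[0,0,0]},{"delta_pos":[0.0092,0,-0.0364],"rot":[0,0,0]},{"delta_pos":[0.0092,0,-0.0364],"rot":[0,0,0]},{"delta_pos":[0.0092,0,-0.0364],"rot":[0,0,0]},{"delta_pos":[0.0092,0,-0.0364],"rot":[0,0,0]},{"delta_pos":[0.0092,0,-0.0364],"rot":[0,0,0]},{"delta_pos":[0.0092,0,-0.0364],"rot":[0,0,0]}]'
python3 -m creep '[{"delta_pos":[0.0092,0,-0.0364],"rot":[0,0,0]},{"delta_pos":[0.0092,0,-0.0364],"rot":[0,0,0]},{"delta_pos":[0.0092,0,-0.0364],"rot":[0,0,0]},{"delta_pos":[0.0092,0,-0.0364],"rot":[0,0,0]},{"delta_pos":[0.0092,0,-0.0364],"rot":[0,0,0]},{"delta_pos":[0.0092,0,-0.0364],"rot":[0,0,0]}]'
python3 -m creep '[{"delta_pos":[0,0,0],"rot":[0,0,0.08]},{"delta_pos":[0,0,0],"rot":[0,0,0.08]},{"delta_pos":[0,0,0],"rot":[0,0,0.067]},{"delta_pos":[0,0,0],"rot":[0,0,0]},{"delta_pos":[0,0,0],"rot":[0,0,0]},{"delta_pos":[0,0,0],"rot":[0,0,0]}]'
python3 - <<'E'
from h import *
goal(.560,-.2988,.15,0,.227)
im=snap('top','t13');crop(im,240,150,370,250,6,'t13c')
im=snap('scene','s13');crop(im,240,100,340,200,6,'s13c')
E
```

```text
clock: 32.2
ee_pos: [0.5054, -0.0814, 0.1735]
tool_rot: [-1.57, 0.003, 0.0]
wrist_force: [1.1, 0.7, -1.1]
finger_gap: 0.0148
clock: 32.95
ee_pos: [0.5608, -0.2995, 0.1729]
tool_rot: [-1.569, 0.003, 0.0]
wrist_force: [0.1, 1.0, -0.9]
finger_gap: 0.015
clock: 33.7
ee_pos: [0.5606, -0.2992, 0.175]
tool_rot: [-1.571, 0.227, -0.001]
wrist_force: [0.3, -0.3, -1.9]
finger_gap: 0.015
rot [ 0.0002 -0.0007 -0.0004] shift now [0.0051 0.0245 0.0004] shift after rot [0.005  0.0245 0.0004] pos [ 0.5606 -0.2992  0.175 ]
```

View pics/t13c.png

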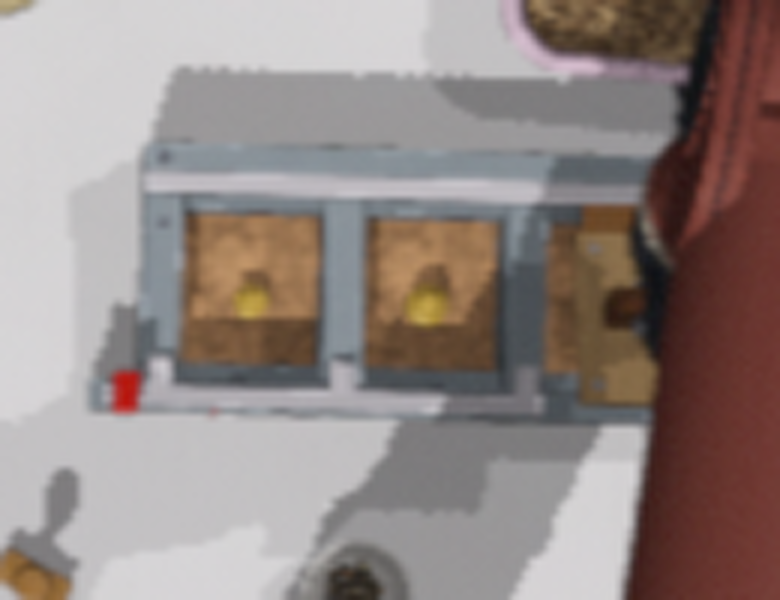

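View pics/s13c.png

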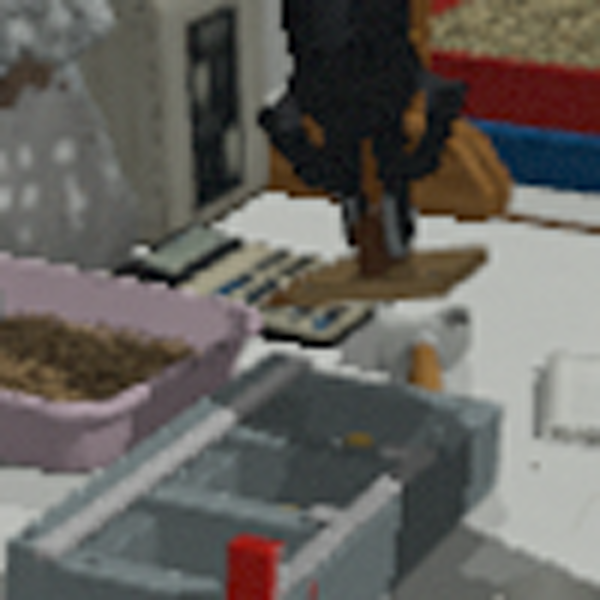

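Run:
```python
from h import *
def D(x0,y0,s,u,v): return ((u+.5)/s-.5+x0,(v+.5)/s-.5+y0)
for u,v,z in [(579,360,.166),(580,290,.155),(581,250,.148),(584,220,.137)]: print(pix2w("top",*D(240,150,6,u,v),z))
# also front edge of plain
print(pix2w("top",*D(240,150,6,600,404),.168))
print(pix2w("top",*D(240,150,6,600,234),.1455),pix2w("top",*D(240,150,6,600,206),.135))
```

```text
[ 0.52791096 -0.25773698  0.166     ]
[ 0.56813392 -0.25971022  0.155     ]
[ 0.59147973 -0.2612076   0.148     ]
[ 0.60968569 -0.26463174  0.137     ]
[ 0.5034019  -0.26951314  0.168     ]
[ 0.60113322 -0.27239931  0.1455    ] [ 0.61819355 -0.27409973  0.135     ]
```

```bash
python3 -m creep '[{"delta_pos":[0.0068,0.0292,0],"rot":[0,0,0]},{"delta_pos":[0.0056,0.0244,0],"rot":[0,0,0]},{"delta_pos":[0.0034,0.0146,0],"rot":[0,0,0]},{"delta_pos":[0,0,0],"rot":[0,0,0]},{"delta_pos":[0,0,0],"rot":[0,0,0]},{"delta_pos":[0,0,0],"rot":[0,0,0]}]'
python3 - <<'E'
from h import *
goal(.560,-.2988,.093,0,.227)
im=snap('top','t14');crop(im,290,160,370,220,8,'t14c')
im=snap('scene','s14');crop(im,240,120,340,200,7,'s14c')
E
```

```text
clock: 34.55
ee_pos: [0.5616, -0.299, 0.106]
tool_rot: [-1.572, 0.226, -0.0]
wrist_force: [-0.4, 0.2, -1.7]
finger_gap: 0.0151
rot [ 0.0007 -0.0002  0.0006] shift now [0.0013 0.0131 0.0002] shift after rot [0.0013 0.0131 0.0002] pos [ 0.5616 -0.299   0.106 ]
```

View pics/t14c.png

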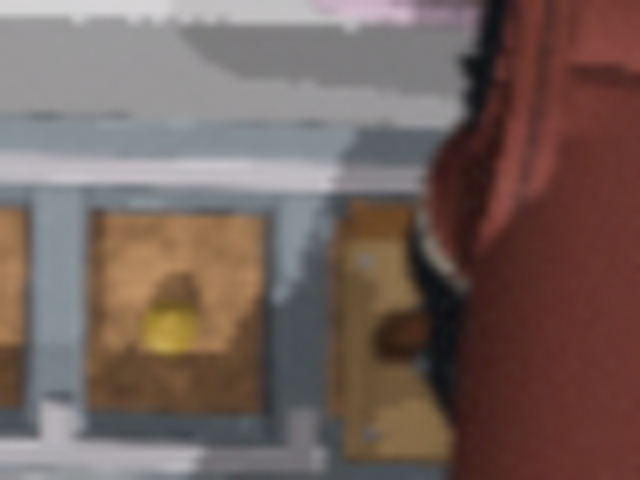

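View pics/s14c.png

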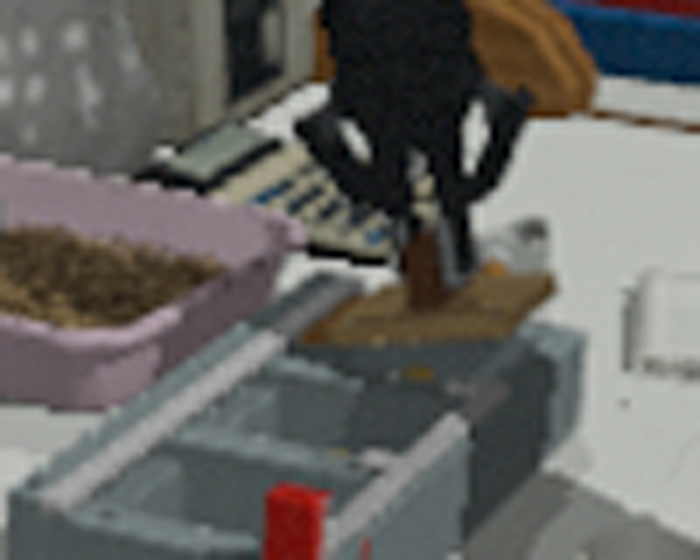

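Run:
```python
from h import *
def D(x0,y0,s,u,v): return ((u+.5)/s-.5+x0,(v+.5)/s-.5+y0)
for u,v,z in [(343,420,.096),(345,300,.083),(346,240,.077)]: print(pix2w("top",*D(290,160,8,u,v),z))
print(pix2w("top",*D(290,160,8,331,350),.058),pix2w("top",*D(290,160,8,270,350),.058))
print(pix2w("top",*D(290,160,8,380,201),.066),pix2w("top",*D(290,160,8,380,189),.066), pix2w("top",*D(290,160,8,380,461),.099))
```

```text
[ 0.52166081 -0.25721289  0.096     ]
[ 0.57546873 -0.25955567  0.083     ]
[ 0.60272274 -0.26064476  0.077     ]
[ 0.55437746 -0.25772599  0.058     ] [ 0.55367341 -0.230236    0.058     ]
[ 0.62160317 -0.27754393  0.066     ] [ 0.62702225 -0.27747478  0.066     ] [ 0.50397201 -0.27320691  0.099     ]
```

Run:
```python
from h import *
im=cv2.imread("pics/t14.png"); crop(im,318,178,352,222,14,'t14d')
im=cv2.imread("pics/t2.png"); crop(im,262,178,352,222,8,'t2d')
```

```text
(no output)
```

View pics/t14d.png

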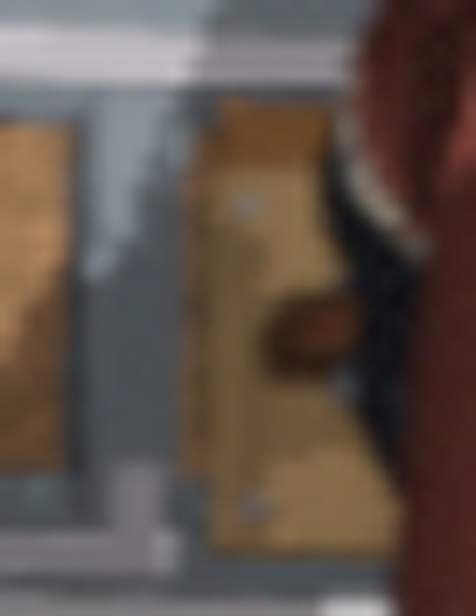

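View pics/t2d.png

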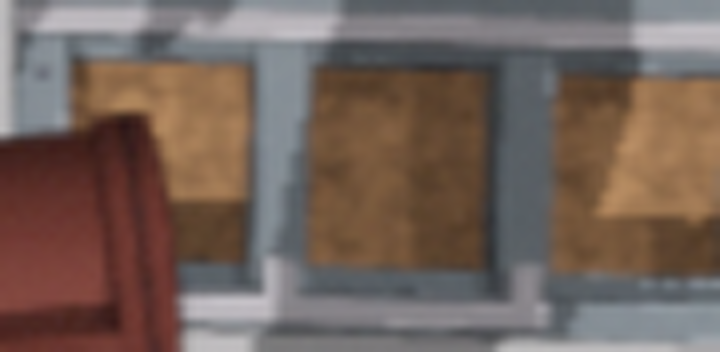

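Run:
```python
from h import *
def D(x0,y0,s,u,v): return ((u+.5)/s-.5+x0,(v+.5)/s-.5+y0)
print(pix2w("top",*D(318,178,14,213,540),.099),pix2w("top",*D(318,178,14,213,170),.077))
print('pins',pix2w("top",*D(318,178,14,256,508),.097),pix2w("top",*D(318,178,14,246,205),.080))
print('div',pix2w("top",*D(262,178,8,555,80),.058),pix2w("top",*D(262,178,8,552,250),.058))
print('div',pix2w("top",*D(262,178,8,500,80),.058),pix2w("top",*D(262,178,8,492,250),.058))
```

```text
[ 0.50737703 -0.25800136  0.099     ] [ 0.60230103 -0.26042697  0.077     ]
pins [ 0.51574258 -0.26904046  0.097     ] [ 0.59333376 -0.26845207  0.08      ]
div [ 0.61133844 -0.25694705  0.058     ] [ 0.53451486 -0.25664623  0.058     ]
div [ 0.61069993 -0.23210246  0.058     ] [ 0.53382375 -0.22962917  0.058     ]
```

```bash
python3 -m creep '[{"delta_pos":[0.001,0.008,0],"rot":[0,0,0]},{"delta_pos":[0.0005,0.005,0],"rot":[0,0,0]},{"delta_pos":[0,0,0],"rot":[0,0,0]},{"delta_pos":[0,0,0],"rot":[0,0,0]}]'
python3 -m creep '[{"delta_pos":[0.0039,-0.0009,0],"rot":[0,0,0]},{"delta_pos":[0.0039,-0.0009,0],"rot":[0,0,0]},{"delta_pos":[0,0,0],"rot":[0,0,0]},{"delta_pos":[0,0,0],"rot":[0,0,0]}]'
```

```text
clock: 35.15
ee_pos: [0.5595, -0.2988, 0.0919]
tool_rot: [-1.571, 0.228, -0.0]
wrist_force: [-0.7, 0.1, -1.5]
finger_gap: 0.0155
clock: 35.65
ee_pos: [0.5678, -0.2987, 0.092]
tool_rot: [-1.571, 0.228, 0.0]
wrist_force: [0.1, 0.2, -0.8]
finger_gap: 0.0152
```

```bash
python3 -m creep '[{"delta_pos":[0.0039,-0.0009,0],"rot":[0,0,0]},{"delta_pos":[0,0,0],"rot":[0,0,0]},{"delta_pos":[0,0,0],"rot":[0,0,0]}]'
python3 -m creep '[{"delta_pos":[0.0025,-0.0006,0],"rot":[0,0,0]},{"delta_pos":[0,0,0],"rot":[0,0,0]},{"delta_pos":[0,0,0],"rot":[0,0,0]}]'
python3 - <<'E'
from h import *
im=snap('top','t15');crop(im,318,168,352,222,11,'t15d')
im=snap('scene','s15');crop(im,270,130,330,180,10,'s15c')
E
```

```text
clock: 36.02
ee_pos: [0.5718, -0.2989, 0.092]
tool_rot: [-1.571, 0.228, -0.0]
wrist_force: [0.1, -0.5, -0.8]
finger_gap: 0.0151
clock: 36.4
ee_pos: [0.5742, -0.2988, 0.092]
tool_rot: [-1.571, 0.228, -0.0]
wrist_force: [-0.3, -1.3, 0.1]
finger_gap: 0.0153
```

View pics/t15d.png

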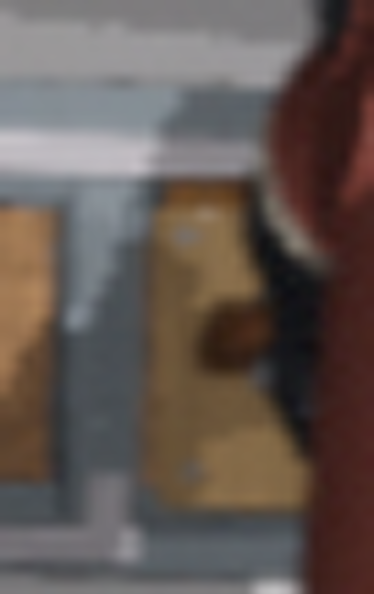

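View pics/s15c.png

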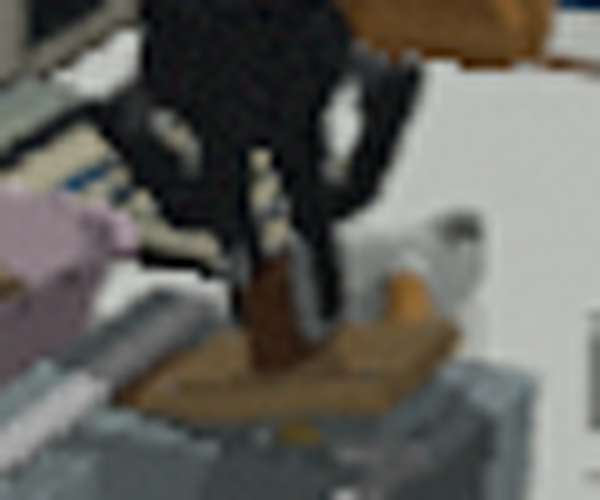

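```bash
python3 -m creep '[{"delta_pos":[0.002,-0.0005,0],"rot":[0,0,0]},{"delta_pos":[0,0,0],"rot":[0,0,0]}]'
python3 -m creep '[{"delta_pos":[0.002,-0.0005,0],"rot":[0,0,0]},{"delta_pos":[0,0,0],"rot":[0,0,0]}]'
```

```text
clock: 36.75
ee_pos: [0.5763, -0.2988, 0.0919]
tool_rot: [-1.571, 0.228, 0.0]
wrist_force: [-1.3, -0.8, 0.8]
finger_gap: 0.0152
clock: 37.0
ee_pos: [0.5783, -0.2988, 0.0919]
tool_rot: [-1.571, 0.228, -0.0]
wrist_force: [-2.4, -0.5, 1.6]
finger_gap: 0.0149
```

```bash
python3 -m creep '[{"delta_pos":[0.0015,-0.0003,0],"rot":[0,0,0]},{"delta_pos":[0,0,0],"rot":[0,0,0]}]'
python3 -m creep '[{"delta_pos":[0.0015,-0.0003,0],"rot":[0,0,0]},{"delta_pos":[0,0,0],"rot":[0,0,0]}]'
```

```text
clock: 37.25
ee_pos: [0.5785, -0.2988, 0.0921]
tool_rot: [-1.57, 0.231, -0.0]
wrist_force: [-8.2, 1.3, 5.5]
finger_gap: 0.0149
clock: 37.5
ee_pos: [0.5787, -0.2988, 0.0922]
tool_rot: [-1.57, 0.234, -0.001]
wrist_force: [-12.9, 2.9, 9.7]
finger_gap: 0.0146
```

```bash
cat >> h.py <<'E'
def seat(x0,z0,th0,off=.0308,n=4,dz=0.0):
    c=lambda t:np.array([-.070*np.cos(t)+off*np.sin(t),.070*np.sin(t)+off*np.cos(t)])
    T=np.array([x0,z0])-c(th0); print("tip",T.round(4))
    th=np.linspace(th0,0,n+1)
    for a,b in zip(th[:-1],th[1:]):
        d=c(b)-c(a)+np.array([0,dz/n]); tx=np.array([np.cos(a),-np.sin(a)]); ty=np.array([-np.sin(a),-np.cos(a)])
        print("dp",(d@tx).round(4),(d@ty).round(4),"rotz",round(b-a,4))
    print("end",(T+c(0)).round(4))
E
python3 -m creep '[{"delta_pos":[-0.005,0.0011,0],"rot":[0,0,-0.004]},{"delta_pos":[0,0,0],"rot":[0,0,0]},{"delta_pos":[0,0,0],"rot":[0,0,0]}]'
python3 -c "
from h import *
p,r=tool(); t=r.as_euler('xyz')[1]; print(p,t); seat(p[0],p[2],t)"
```

```text
clock: 37.88
ee_pos: [0.5765, -0.2986, 0.0918]
tool_rot: [-1.571, 0.224, 0.0]
wrist_force: [0.6, -0.5, -0.7]
finger_gap: 0.0152
[ 0.57648146 -0.29863676  0.09179064] 0.2235415623565451
tip [0.6379 0.0462]
dp -0.0016 0.004 rotz -0.0559
dp -0.0016 0.004 rotz -0.0559
dp -0.0016 0.004 rotz -0.0559
dp -0.0016 0.004 rotz -0.0559
end [0.5679 0.077 ]
```

```bash
python3 -m creep '[{"delta_pos":[-0.002,0.004,0],"rot":[0,0,-0.056]},{"delta_pos":[-0.0018,0.004,0],"rot":[0,0,-0.056]},{"delta_pos":[0,0,0],"rot":[0,0,0]},{"delta_pos":[0,0,0],"rot":[0,0,0]}]'
python3 -m creep '[{"delta_pos":[-0.0016,0.004,0],"rot":[0,0,-0.056]},{"delta_pos":[0,0,0],"rot":[0,0,0]},{"delta_pos":[0,0,0],"rot":[0,0,0]}]'
python3 -c "
from h import *
p,r=tool(); t=r.as_euler('xyz')[1]; print(p,t); seat(p[0],p[2],t,n=2)
im=snap('top','t16');crop(im,318,168,352,222,11,'t16d')
im=snap('scene','s16');crop(im,270,130,330,180,10,'s16c')"
```

```text
clock: 38.38
ee_pos: [0.5713, -0.2986, 0.085]
tool_rot: [-1.571, 0.113, 0.0]
wrist_force: [-0.4, 0.4, -1.5]
finger_gap: 0.0149
clock: 38.75
ee_pos: [0.5692, -0.2986, 0.0812]
tool_rot: [-1.571, 0.057, 0.0]
wrist_force: [1.1, -0.1, -0.9]
finger_gap: 0.0148
[ 0.56922766 -0.29863761  0.08118312] 0.057128319620888934
tip [0.6374 0.0464]
dp -0.0009 0.002 rotz -0.0286
dp -0.0009 0.002 rotz -0.0286
end [0.5674 0.0772]
```

View pics/t16d.png

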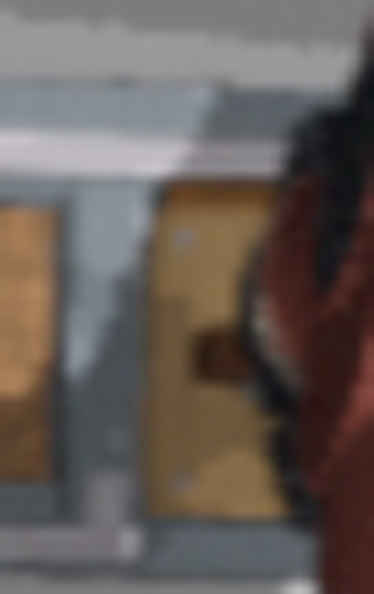

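View pics/s16c.png

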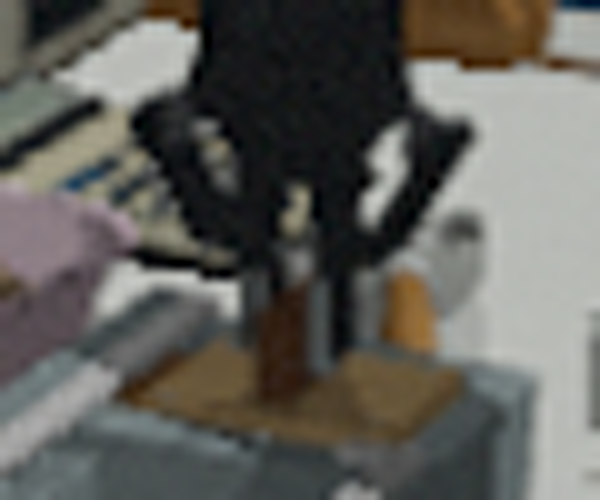

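Tongue is under the lip, plain edge nearly down. Finish lowering.

```bash
python3 -m creep '[{"delta_pos":[-0.001,0.002,0],"rot":[0,0,-0.029]},{"delta_pos":[-0.0009,0.002,0],"rot":[0,0,-0.029]},{"delta_pos":[0,0.001,0],"rot":[0,0,0]},{"delta_pos":[0,0,0],"rot":[0,0,0]},{"delta_pos":[0,0,0],"rot":[0,0,0]}]'
```

```text
clock: 39.48
ee_pos: [0.5673, -0.2987, 0.077]
tool_rot: [-1.571, -0.001, 0.0]
wrist_force: [-2.5, 1.6, 6.4]
finger_gap: 0.0151
```

```bash
python3 -m creep '[{"delta_pos":[0,0,0],"rot":[0,0,0]},{"delta_pos":[0,0,0],"rot":[0,0,0]},{"delta_pos":[0,-0.02,0],"rot":[0,0,0]},{"delta_pos":[0,-0.04,0],"rot":[0,0,0]},{"delta_pos":[0,-0.045,0],"rot":[0,0,0]}]' 0.3
python3 -m creep '[{"delta_pos":[0,0,0.04],"rot":[0,0,0]},{"delta_pos":[0,0,0.04],"rot":[0,0,0]},{"delta_pos":[0,0,0.04],"rot":[0,0,0]},{"delta_pos":[0,0,0.04],"rot":[0,0,0]},{"delta_pos":[0,0,0],"rot":[0,0,0]}]' -0.3
python3 -c "
from h import *
im=snap('top','t17');crop(im,130,160,370,260,3.3,'t17a');crop(im,290,160,370,240,8,'t17d')
im=snap('scene','s17');crop(im,250,120,330,190,9,'s17c')
goal(.5941,.2054,.18,.133)"
```

```text
clock: 40.1
ee_pos: [0.5665, -0.2986, 0.1833]
tool_rot: [-1.57, -0.002, 0.0]
wrist_force: [1.1, -1.3, -0.8]
finger_gap: 0.0299
clock: 40.72
ee_pos: [0.5673, -0.1345, 0.1831]
tool_rot: [-1.57, -0.004, 0.006]
wrist_force: [-0.6, 0.6, -0.8]
finger_gap: 0.055
rot [ 0.0012 -0.1323  0.003 ] shift now [0.0274 0.0021 0.3443] shift after rot [0.0726 0.0024 0.3376] pos [ 0.5669 -0.1389  0.1824]
```

View pics/t17d.png

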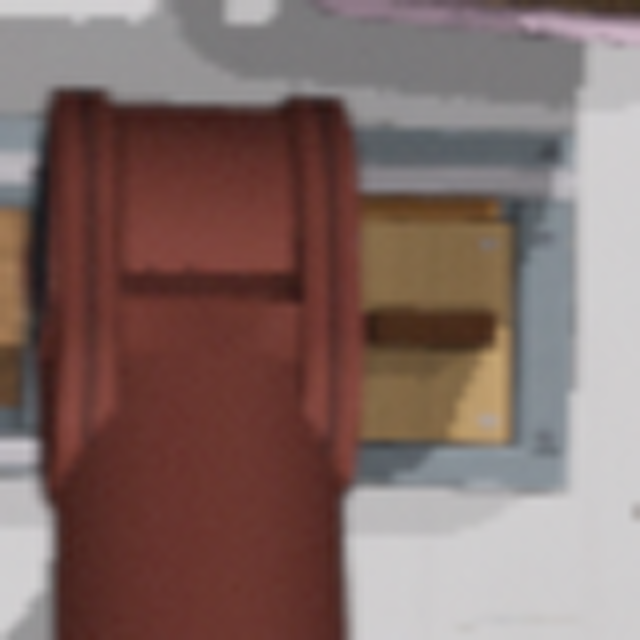

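View pics/s17c.png

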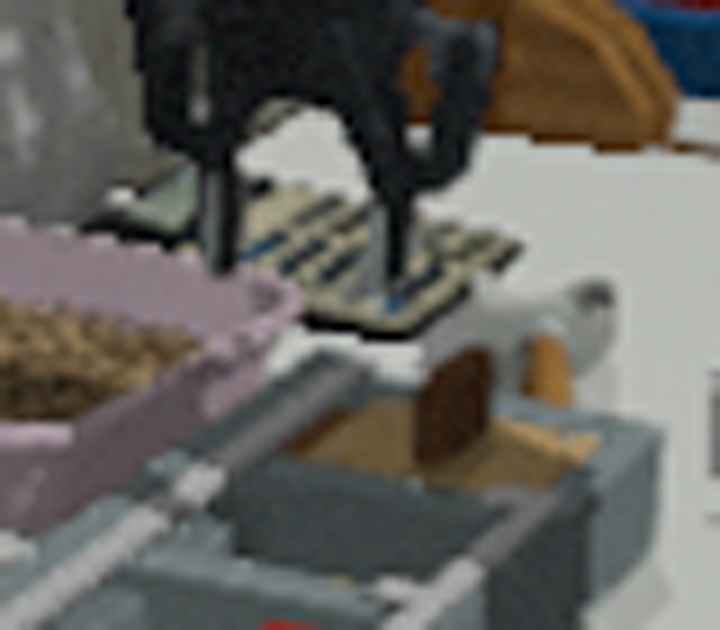

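View pics/t17a.png

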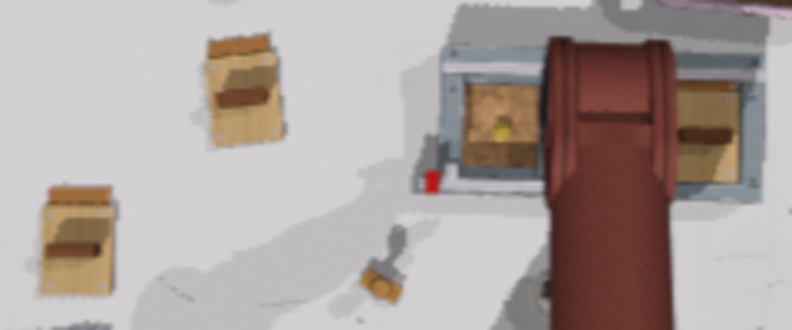

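```bash
python3 -m creep '[{"delta_pos":[0,0,0],"rot":[0,-0.132,0]},{"delta_pos":[0.009,0,0.0422],"rot":[0,0,0]},{"delta_pos":[0.009,0,0.0422],"rot":[0,0,0]},{"delta_pos":[0.009,0,0.0422],"rot":[0,0,0]},{"delta_pos":[0.009,0,0.0422],"rot":[0,0,0]},{"delta_pos":[0.009,0,0.0422],"rot":[0,0,0]},{"delta_pos":[0.009,0.01,0.0422],"rot":[0,0,0]},{"delta_pos":[0.009,0.02,0.0422],"rot":[0,0,0]}]' -0.3
python3 -m creep '[{"delta_pos":[0.009,0.02,0.0422],"rot":[0,0,0]},{"delta_pos":[0,0,0],"rot":[0,0,0]},{"delta_pos":[0,0,0],"rot":[0,0,0]},{"delta_pos":[0,0,0],"rot":[0,0,0]}]' -0.3
python3 -c "
from h import *
goal(.5943,.2056,.027,.133)"
```

```text
clock: 41.82
ee_pos: [0.5919, 0.162, 0.1521]
tool_rot: [-1.572, -0.004, 0.129]
wrist_force: [1.5, -0.3, -0.3]
finger_gap: 0.0557
clock: 42.32
ee_pos: [0.5947, 0.2033, 0.1317]
tool_rot: [-1.572, -0.003, 0.129]
wrist_force: [-0.3, 0.2, 0.3]
finger_gap: 0.0556
rot [ 0.0011 -0.0039  0.0028] shift now [-0.0004  0.1047  0.0024] shift after rot [-1.000e-04  1.047e-01  2.300e-03] pos [0.5947 0.2033 0.1317]
```

```bash
python3 -m creep '[{"delta_pos":[0,0.04,0.0024],"rot":[0,-0.004,0.002]},{"delta_pos":[0,0.032,0],"rot":[0,0,0]},{"delta_pos":[0,0.02,0],"rot":[0,0,0]},{"delta_pos":[0,0.01,0],"rot":[0,0,0]},{"delta_pos":[0,0,0],"rot":[0,0,0]},{"delta_pos":[0,0,0],"rot":[0,0,0]}]'
python3 -m creep '[{"delta_pos":[0,0,0],"rot":[0,0,0]},{"delta_pos":[0,0,0],"rot":[0,0,0]},{"delta_pos":[0,0,0],"rot":[0,0,0]},{"delta_pos":[0,0,0],"rot":[0,0,0]},{"delta_pos":[0,0,0],"rot":[0,0,0]}]' 1
python3 -c "
from h import *
print(tool()[0],tool()[1].as_euler('xyz'))
im=snap('scene');crop(im,180,160,280,260,6,'s18c')"
```

```text
clock: 43.08
ee_pos: [0.5941, 0.2081, 0.0304]
tool_rot: [-1.571, -0.002, 0.136]
wrist_force: [0.3, 0.4, 0.5]
finger_gap: 0.0552
clock: 43.7
ee_pos: [0.5942, 0.208, 0.0301]
tool_rot: [-1.571, -0.002, 0.136]
wrist_force: [1.0, 0.1, 6.3]
finger_gap: 0.0154
[0.59424207 0.20798754 0.03012582] [-1.57086101 -0.00178375  0.1358664 ]
```

View pics/s18c.png

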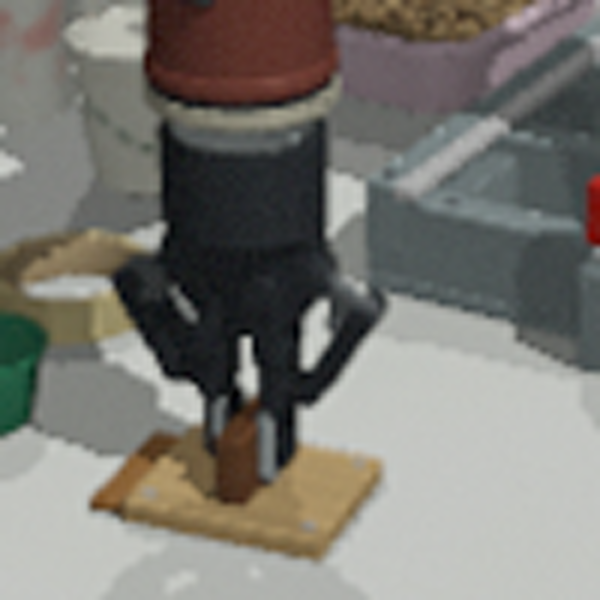

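```bash
python3 -m creep '[{"delta_pos":[0,-0.02,0],"rot":[0,0,0]},{"delta_pos":[0,-0.035,0],"rot":[0,0.068,0]},{"delta_pos":[0,-0.04,0],"rot":[0,0.068,0]},{"delta_pos":[0,-0.035,0],"rot":[0,0,0]},{"delta_pos":[0,-0.015,0],"rot":[0,0,0]},{"delta_pos":[0,0,0],"rot":[0,0,0]},{"delta_pos":[0,0,0],"rot":[0,0,0]}]'
python3 -c "
from h import *
im=snap('top','t19');crop(im,150,150,270,250,6,'t19c')
goal(.560,-.1877,.17,0)"
```

```text
clock: 44.62
ee_pos: [0.5927, 0.2072, 0.1726]
tool_rot: [-1.572, 0.002, -0.0]
wrist_force: [0.4, 0.6, -2.7]
finger_gap: 0.015
rot [ 0.001  -0.     -0.0025] shift now [-0.0326  0.0029 -0.3949] shift after rot [-0.0327  0.0025 -0.395 ] pos [0.5927 0.2073 0.1725]
```

View pics/t19c.png

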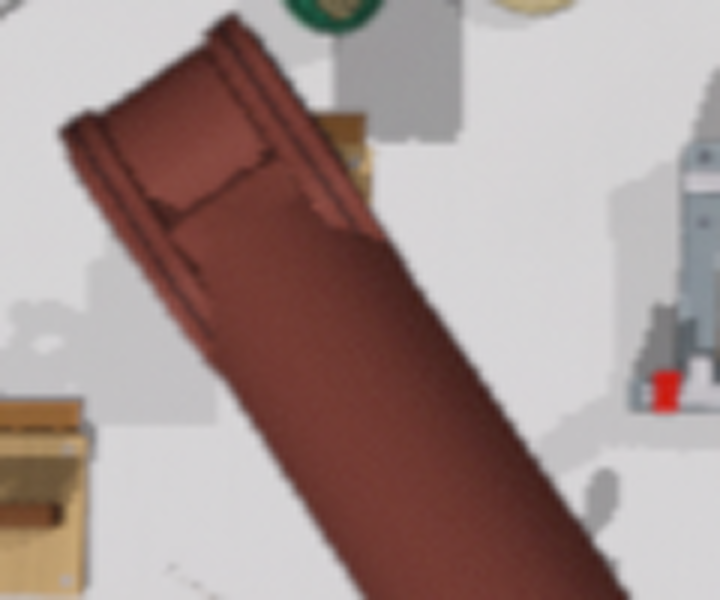

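Held, aligned. 11 rows of -0.0359.

```bash
python3 -m creep '[{"delta_pos":[-0.003,0,-0.0359],"rot":[0,0,0]},{"delta_pos":[-0.003,0,-0.0359],"rot":[0,0,0]},{"delta_pos":[-0.003,0,-0.0359],"rot":[0,0,0]},{"delta_pos":[-0.003,0,-0.0359],"rot":[0,0,0]},{"delta_pos":[-0.003,0,-0.0359],"rot":[0,0,0]},{"delta_pos":[-0.003,0,-0.0359],"rot":[0,0,0]}]'
python3 -m creep '[{"delta_pos":[-0.003,0,-0.0359],"rot":[0,0,0]},{"delta_pos":[-0.003,0,-0.0359],"rot":[0,0,0]},{"delta_pos":[-0.003,0,-0.0359],"rot":[0,0,0]},{"delta_pos":[-0.003,0,-0.0359],"rot":[0,0,0]},{"delta_pos":[-0.0027,0,-0.0359],"rot":[0,0,0]}]'
python3 -m creep '[{"delta_pos":[0,0,0],"rot":[0,0,0.08]},{"delta_pos":[0,0,0],"rot":[0,0,0.08]},{"delta_pos":[0,0,0],"rot":[0,0,0.067]},{"delta_pos":[0,0,0],"rot":[0,0,0]},{"delta_pos":[0,0,0],"rot":[0,0,0]},{"delta_pos":[0,0,0],"rot":[0,0,0]}]'
python3 - <<'E'
from h import *
goal(.560,-.1877,.104,0,.227)
im=snap('top','t20');crop(im,240,150,370,250,6,'t20c')
E
```

```text
clock: 45.42
ee_pos: [0.5746, -0.0089, 0.1729]
tool_rot: [-1.571, 0.002, -0.0]
wrist_force: [0.5, 0.0, -2.1]
finger_gap: 0.0149
clock: 46.05
ee_pos: [0.5598, -0.1882, 0.1729]
tool_rot: [-1.57, 0.002, 0.0]
wrist_force: [0.8, 0.1, -1.7]
finger_gap: 0.0151
clock: 46.8
ee_pos: [0.5603, -0.1874, 0.1744]
tool_rot: [-1.571, 0.226, -0.001]
wrist_force: [-0.8, -0.6, -1.7]
finger_gap: 0.0151
rot [ 0.0005 -0.0005  0.0008] shift now [ 0.0155  0.0687 -0.0003] shift after rot [ 0.0155  0.0687 -0.0003] pos [ 0.5603 -0.1874  0.1744]
```

View pics/t20c.png

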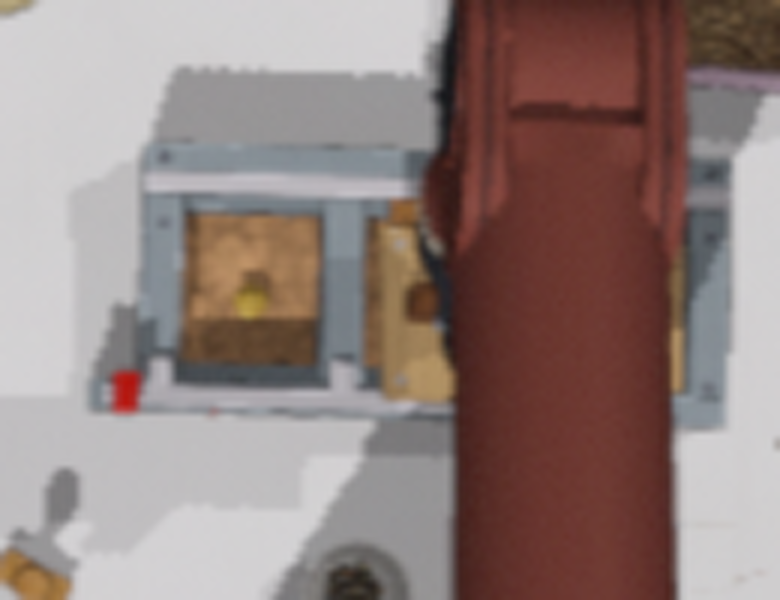

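Lower to just above, then check the side clearance.

```bash
python3 -m creep '[{"delta_pos":[0.0068,0.0292,0],"rot":[0,0,0]},{"delta_pos":[0.0056,0.0244,0],"rot":[0,0,0]},{"delta_pos":[0.0034,0.0146,0],"rot":[0,0,0]},{"delta_pos":[0,0,0],"rot":[0,0,0]},{"delta_pos":[0,0,0],"rot":[0,0,0]},{"delta_pos":[0,0,0],"rot":[0,0,0]}]'
python3 - <<'E'
from h import *
goal(.560,-.1877,.0922,0,.227)
im=snap('top','t21');crop(im,290,175,324,222,12,'t21c')
E
```

```text
clock: 47.6
ee_pos: [0.5614, -0.1872, 0.1053]
tool_rot: [-1.572, 0.225, -0.0]
wrist_force: [0.4, 0.3, -2.2]
finger_gap: 0.0151
rot [ 0.0007 -0.0002  0.0016] shift now [ 0.0016  0.0131 -0.0004] shift after rot [ 0.0016  0.0131 -0.0005] pos [ 0.5614 -0.1872  0.1053]
```

View pics/t21c.png

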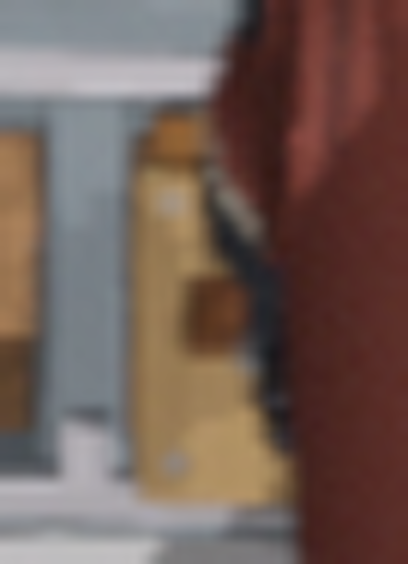

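Run:
```python
from h import *
def D(x0,y0,s,u,v): return ((u+.5)/s-.5+x0,(v+.5)/s-.5+y0)
f=lambda u,v,z:pix2w("top",*D(290,175,12,u,v),z)
print('edge',f(138,490,.098),f(138,170,.076)); print('pins',f(176,460,.095),f(172,203,.079)); print('tongue',f(149,130,.064)); print('rib L',f(190,315,.09))
print('div R',f(130,150,.058),f(128,400,.058),'div L',f(47,300,.058))
# same for board3's image t14 as reference pins gave y -.269/-.2685 with TCP -.299, bay3 ok
```

```text
edge [ 0.50712748 -0.14663461  0.098     ] [ 0.60294834 -0.14716804  0.076     ]
pins [ 0.51629125 -0.15794049  0.095     ] [ 0.59312457 -0.15714904  0.079     ]
tongue [ 0.61604879 -0.15147238  0.064     ]
rib L [ 0.55930335 -0.16186116  0.09      ]
div R [ 0.61038803 -0.14648186  0.058     ] [ 0.53509465 -0.14725453  0.058     ] div L [ 0.56452565 -0.1223648   0.058     ]
```

```bash
python3 -m creep '[{"delta_pos":[0.001,0.005,-0.0025],"rot":[0,0,0]},{"delta_pos":[0.0006,0.008,0],"rot":[0,0,0]},{"delta_pos":[0,0,0],"rot":[0,0,0]},{"delta_pos":[0,0,0],"rot":[0,0,0]}]'
python3 -m creep '[{"delta_pos":[0.0039,-0.0009,0],"rot":[0,0,0]},{"delta_pos":[0.0039,-0.0009,0],"rot":[0,0,0]},{"delta_pos":[0,0,0],"rot":[0,0,0]},{"delta_pos":[0,0,0],"rot":[0,0,0]}]'
python3 -m creep '[{"delta_pos":[0.0039,-0.0009,0],"rot":[0,0,0]},{"delta_pos":[0.0025,-0.0006,0],"rot":[0,0,0]},{"delta_pos":[0,0,0],"rot":[0,0,0]},{"delta_pos":[0,0,0],"rot":[0,0,0]}]'
```

```text
clock: 48.15
ee_pos: [0.5593, -0.1896, 0.0911]
tool_rot: [-1.571, 0.227, 0.0]
wrist_force: [0.5, -0.1, -2.0]
finger_gap: 0.015
clock: 48.65
ee_pos: [0.5675, -0.1896, 0.0912]
tool_rot: [-1.571, 0.227, 0.0]
wrist_force: [-0.4, -1.1, -1.3]
finger_gap: 0.0155
clock: 49.15
ee_pos: [0.574, -0.1896, 0.0912]
tool_rot: [-1.571, 0.227, -0.0]
wrist_force: [-0.5, 0.2, -1.8]
finger_gap: 0.015
```

```bash
python3 -m creep '[{"delta_pos":[0.003,-0.0007,0],"rot":[0,0,0]},{"delta_pos":[0,0,0],"rot":[0,0,0]},{"delta_pos":[0,0,0],"rot":[0,0,0]}]'
python3 -m creep '[{"delta_pos":[0.002,-0.0005,0],"rot":[0,0,0]},{"delta_pos":[0,0,0],"rot":[0,0,0]}]'
python3 -m creep '[{"delta_pos":[0.0015,-0.0003,0],"rot":[0,0,0]},{"delta_pos":[0,0,0],"rot":[0,0,0]}]'
```

```text
clock: 49.52
ee_pos: [0.577, -0.1896, 0.0912]
tool_rot: [-1.571, 0.227, -0.0]
wrist_force: [0.9, -0.9, -1.9]
finger_gap: 0.0147
clock: 49.78
ee_pos: [0.5787, -0.1897, 0.0913]
tool_rot: [-1.571, 0.228, -0.0]
wrist_force: [-3.8, -0.1, 1.4]
finger_gap: 0.0149
clock: 50.02
ee_pos: [0.5789, -0.1897, 0.0914]
tool_rot: [-1.571, 0.231, -0.0]
wrist_force: [-9.2, 0.9, 4.3]
finger_gap: 0.0149
```

```bash
python3 -m creep '[{"delta_pos":[-0.0038,0.0009,0],"rot":[0,0,-0.003]},{"delta_pos":[0,0,0],"rot":[0,0,0]},{"delta_pos":[0,0,0],"rot":[0,0,0]}]'
python3 -c "
from h import *
p,r=tool(); t=r.as_euler('xyz')[1]; print(p,t); seat(p[0],p[2],t,off=.0301)"
```

```text
clock: 50.4
ee_pos: [0.577, -0.1897, 0.0913]
tool_rot: [-1.571, 0.223, -0.0]
wrist_force: [-0.3, 0.1, -2.3]
finger_gap: 0.0149
[ 0.57702763 -0.18967345  0.09129704] 0.22334072368822433
tip [0.6386 0.0464]
dp -0.0016 0.004 rotz -0.0558
dp -0.0016 0.004 rotz -0.0558
dp -0.0016 0.004 rotz -0.0558
dp -0.0016 0.004 rotz -0.0558
end [0.5686 0.0765]
```

```bash
python3 -m creep '[{"delta_pos":[-0.0024,0.004,0],"rot":[0,0,-0.056]},{"delta_pos":[-0.002,0.004,0],"rot":[0,0,-0.056]},{"delta_pos":[0,0,0],"rot":[0,0,0]},{"delta_pos":[0,0,0],"rot":[0,0,0]}]'
python3 -m creep '[{"delta_pos":[-0.0016,0.004,0],"rot":[0,0,-0.056]},{"delta_pos":[0,0,0],"rot":[0,0,0]},{"delta_pos":[0,0,0],"rot":[0,0,0]}]'
python3 -m creep '[{"delta_pos":[-0.0009,0.002,0],"rot":[0,0,-0.028]},{"delta_pos":[-0.0009,0.002,0],"rot":[0,0,-0.028]},{"delta_pos":[0,0,0],"rot":[0,0,0]},{"delta_pos":[0,0,0],"rot":[0,0,0]}]'
```

```text
clock: 50.9
ee_pos: [0.5712, -0.1897, 0.0845]
tool_rot: [-1.571, 0.112, -0.0]
wrist_force: [-0.3, 0.6, -1.6]
finger_gap: 0.0149
clock: 51.28
ee_pos: [0.5692, -0.1896, 0.0807]
tool_rot: [-1.571, 0.057, 0.0]
wrist_force: [-0.2, -0.3, -1.5]
finger_gap: 0.0149
clock: 51.78
ee_pos: [0.5673, -0.1896, 0.0768]
tool_rot: [-1.571, 0.001, 0.0]
wrist_force: [-0.2, 0.1, -1.4]
finger_gap: 0.0153
```

```bash
python3 -m creep '[{"delta_pos":[0,0.001,0],"rot":[0,0,0]},{"delta_pos":[0,0.0005,0],"rot":[0,0,0]},{"delta_pos":[0,0,0],"rot":[0,0,0]}]'
python3 -m creep '[{"delta_pos":[0,0,0],"rot":[0,0,0]},{"delta_pos":[0,0,0],"rot":[0,0,0]},{"delta_pos":[0,-0.02,0],"rot":[0,0,0]},{"delta_pos":[0,-0.04,0],"rot":[0,0,0]},{"delta_pos":[0,-0.045,0],"rot":[0,0,0]}]' 0.3
python3 -m creep '[{"delta_pos":[-0.005,0,0.042],"rot":[0,0,0]},{"delta_pos":[-0.01,0,0.042],"rot":[0,0,0]},{"delta_pos":[-0.01,0,0.042],"rot":[0,0,0]},{"delta_pos":[-0.01,0,0.042],"rot":[0,0,0]},{"delta_pos":[-0.01,0,0.042],"rot":[0,0,0]},{"delta_pos":[-0.01,0,0.042],"rot":[0,0,0]},{"delta_pos":[0,0,0],"rot":[0,0,0]}]' -0.3
python3 -c "
from h import *
im=snap('top','t22');crop(im,130,160,260,260,6,'t22a');crop(im,250,165,370,225,6.5,'t22d')
im=snap('scene','s22');crop(im,250,120,330,190,9,'s22c')
goal(.4222,.3865,.15,0.005)"
```

```text
clock: 52.15
ee_pos: [0.5674, -0.1895, 0.0761]
tool_rot: [-1.571, -0.0, 0.0]
wrist_force: [-3.5, 1.0, 8.3]
finger_gap: 0.0152
clock: 52.78
ee_pos: [0.5668, -0.1894, 0.1822]
tool_rot: [-1.571, 0.0, 0.0]
wrist_force: [0.2, -0.2, -0.8]
finger_gap: 0.0295
clock: 53.65
ee_pos: [0.5114, 0.0664, 0.1817]
tool_rot: [-1.571, -0.002, 0.006]
wrist_force: [0.7, -0.8, 0.8]
finger_gap: 0.0555
rot [ 0.0009 -0.004   0.0014] shift now [-0.0897  0.0307  0.3242] shift after rot [-0.0884  0.0311  0.3245] pos [0.5122 0.0625 0.1811]
```

View pics/t22d.png

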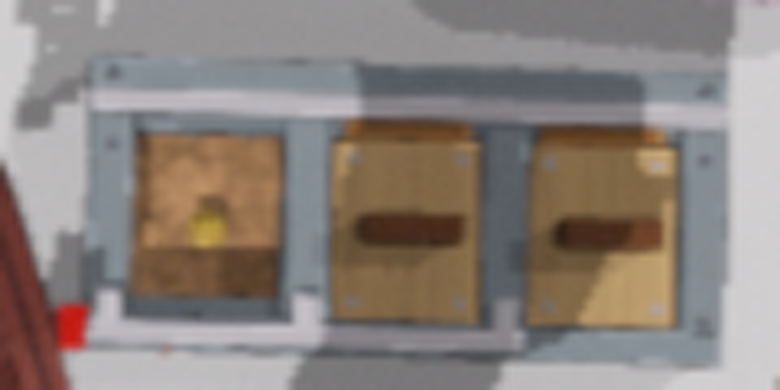

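View pics/s22c.png

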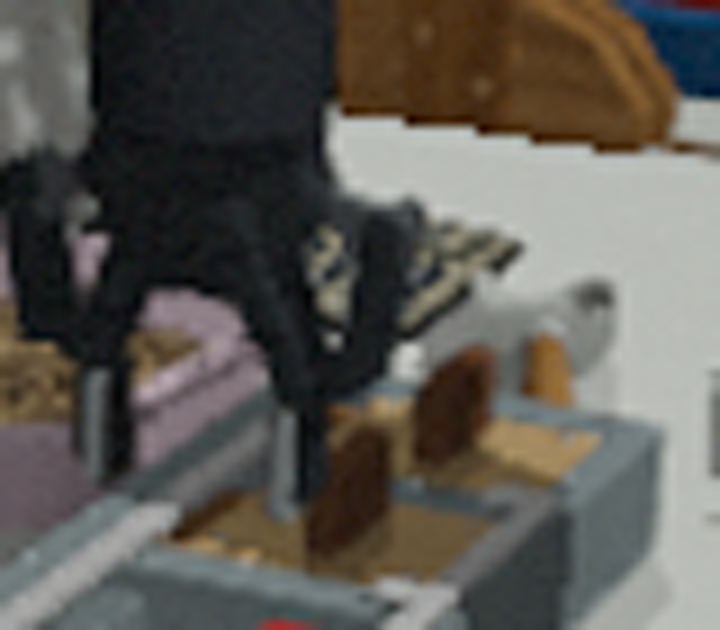

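View pics/t22a.png

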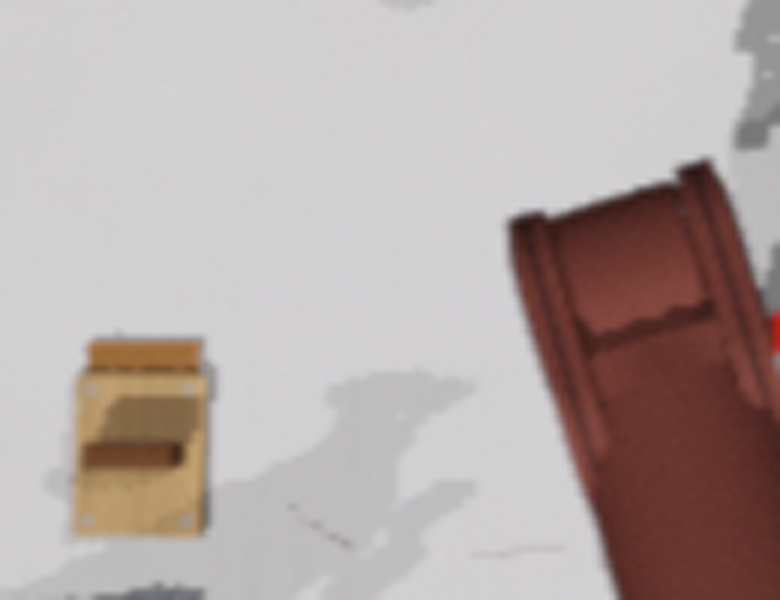

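```bash
python3 -m creep '[{"delta_pos":[-0.011,0.004,0.0407],"rot":[0,-0.004,0]},{"delta_pos":[-0.011,0.004,0.0407],"rot":[0,0,0]},{"delta_pos":[-0.011,0.004,0.0407],"rot":[0,0,0]},{"delta_pos":[-0.011,0.004,0.0407],"rot":[0,0,0]},{"delta_pos":[-0.011,0.004,0.0407],"rot":[0,0,0]},{"delta_pos":[-0.011,0.004,0.0407],"rot":[0,0,0]},{"delta_pos":[-0.011,0.004,0.0407],"rot":[0,0,0]},{"delta_pos":[-0.011,0.004,0.0407],"rot":[0,0,0]}]'
python3 -m creep '[{"delta_pos":[0,0.02,0],"rot":[0,0,0]},{"delta_pos":[0,0,0],"rot":[0,0,0]},{"delta_pos":[0,0,0],"rot":[0,0,0]},{"delta_pos":[0,0,0],"rot":[0,0,0]}]'
python3 -c "
from h import *
goal(.4222,.388,.027,0.008)"
```

```text
clock: 54.75
ee_pos: [0.424, 0.3876, 0.1481]
tool_rot: [-1.571, -0.001, 0.001]
wrist_force: [0.9, 0.1, 0.1]
finger_gap: 0.0557
clock: 55.25
ee_pos: [0.4238, 0.3868, 0.1285]
tool_rot: [-1.571, -0.001, 0.002]
wrist_force: [-0.2, -0.2, 1.5]
finger_gap: 0.0555
rot [ 0.0002 -0.006   0.001 ] shift now [-0.0017  0.1015  0.0012] shift after rot [-0.0016  0.1015  0.0012] pos [0.4238 0.3868 0.1285]
```

```bash
python3 -m creep '[{"delta_pos":[-0.0016,0.04,0.0012],"rot":[0,-0.006,0]},{"delta_pos":[0,0.03,0],"rot":[0,0,0]},{"delta_pos":[0,0.02,0],"rot":[0,0,0]},{"delta_pos":[0,0.01,0],"rot":[0,0,0]},{"delta_pos":[0,0,0],"rot":[0,0,0]},{"delta_pos":[0,0,0],"rot":[0,0,0]}]'
python3 -m creep '[{"delta_pos":[0,0,0],"rot":[0,0,0]},{"delta_pos":[0,0,0],"rot":[0,0,0]},{"delta_pos":[0,0,0],"rot":[0,0,0]},{"delta_pos":[0,0,0],"rot":[0,0,0]},{"delta_pos":[0,0,0],"rot":[0,0,0]}]' 1
python3 -c "
from h import *
print(tool()[0],tool()[1].as_euler('xyz'))
im=snap('scene');crop(im,180,210,300,320,6,'s23c')"
```

```text
clock: 56.0
ee_pos: [0.4216, 0.3894, 0.0289]
tool_rot: [-1.57, -0.001, 0.01]
wrist_force: [0.8, -0.0, 0.0]
finger_gap: 0.0556
clock: 56.62
ee_pos: [0.4217, 0.3891, 0.0286]
tool_rot: [-1.57, -0.001, 0.01]
wrist_force: [0.9, -1.1, 5.8]
finger_gap: 0.0147
[0.42174726 0.38911989 0.02863907] [-1.57048069e+00 -1.23880558e-03  9.76501735e-03]
```

View pics/s23c.png

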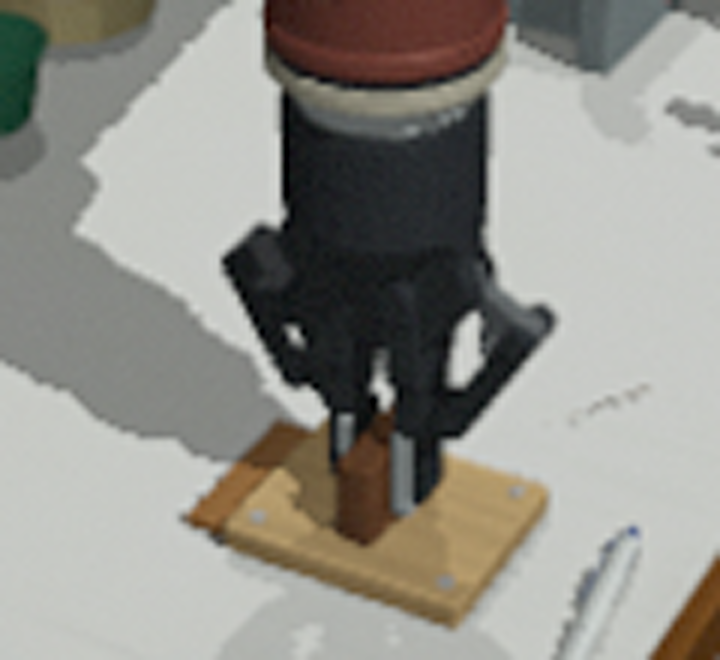

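```bash
python3 -m creep '[{"delta_pos":[0,-0.02,0],"rot":[0,0,0]},{"delta_pos":[0,-0.035,0],"rot":[0,0.01,0]},{"delta_pos":[0,-0.04,0],"rot":[0,0,0]},{"delta_pos":[0,-0.035,0],"rot":[0,0,0]},{"delta_pos":[0,-0.017,0],"rot":[0,0,0]},{"delta_pos":[0,0,0],"rot":[0,0,0]},{"delta_pos":[0,0,0],"rot":[0,0,0]}]'
python3 -c "
from h import *
im=snap('scene');crop(im,160,110,300,320,2.8,'s24c')
goal(.560,-.080,.17,0)"
```

```text
clock: 57.55
ee_pos: [0.4207, 0.3881, 0.1736]
tool_rot: [-1.572, 0.002, -0.0]
wrist_force: [-0.7, 0.2, -1.9]
finger_gap: 0.0151
rot [ 0.0017  0.     -0.0018] shift now [ 0.1394  0.0039 -0.4681] shift after rot [ 0.1394  0.0034 -0.4681] pos [0.4206 0.3881 0.1734]
```

View pics/s24c.png

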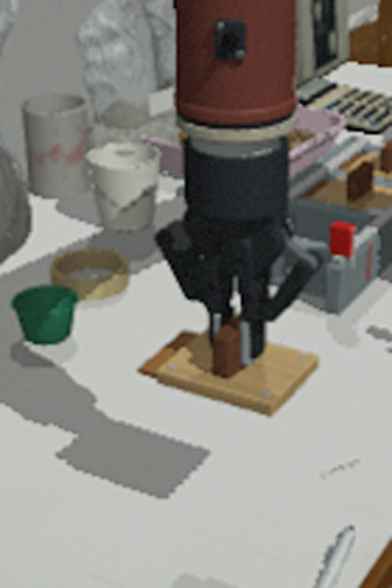

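```bash
python3 -m creep '[{"delta_pos":[0.0116,0,-0.039],"rot":[0,0,0]},{"delta_pos":[0.0116,0,-0.039],"rot":[0,0,0]},{"delta_pos":[0.0116,0,-0.039],"rot":[0,0,0]},{"delta_pos":[0.0116,0,-0.039],"rot":[0,0,0]},{"delta_pos":[0.0116,0,-0.039],"rot":[0,0,0]},{"delta_pos":[0.0116,0,-0.039],"rot":[0,0,0]}]'
python3 -m creep '[{"delta_pos":[0.0116,0,-0.039],"rot":[0,0,0]},{"delta_pos":[0.0116,0,-0.039],"rot":[0,0,0]},{"delta_pos":[0.0116,0,-0.039],"rot":[0,0,0]},{"delta_pos":[0.0116,0,-0.039],"rot":[0,0,0]},{"delta_pos":[0.0116,0,-0.039],"rot":[0,0,0]},{"delta_pos":[0.0116,0,-0.039],"rot":[0,0,0]}]'
python3 -m creep '[{"delta_pos":[0,0,0],"rot":[0,0,0.08]},{"delta_pos":[0,0,0],"rot":[0,0,0.08]},{"delta_pos":[0,0,0],"rot":[0,0,0.067]},{"delta_pos":[0,0,0],"rot":[0,0,0]},{"delta_pos":[0,0,0],"rot":[0,0,0]},{"delta_pos":[0,0,0],"rot":[0,0,0]}]'
python3 - <<'E'
from h import *
goal(.560,-.080,.104,0,.227)
im=snap('top','t25');crop(im,240,150,370,250,6,'t25c')
E
```

```text
clock: 58.35
ee_pos: [0.4903, 0.1533, 0.1738]
tool_rot: [-1.571, 0.002, -0.0]
wrist_force: [1.1, -0.5, -2.1]
finger_gap: 0.0152
clock: 59.1
ee_pos: [0.5599, -0.0804, 0.1736]
tool_rot: [-1.57, 0.002, 0.0]
wrist_force: [0.4, -0.3, -0.8]
finger_gap: 0.015
clock: 59.85
ee_pos: [0.56, -0.0793, 0.1751]
tool_rot: [-1.571, 0.226, -0.0]
wrist_force: [0.7, 0.6, -2.0]
finger_gap: 0.0156
rot [ 0.0006 -0.0002  0.0007] shift now [ 0.016   0.0693 -0.0007] shift after rot [ 0.016   0.0693 -0.0007] pos [ 0.56   -0.0793  0.1751]
```

View pics/t25c.png

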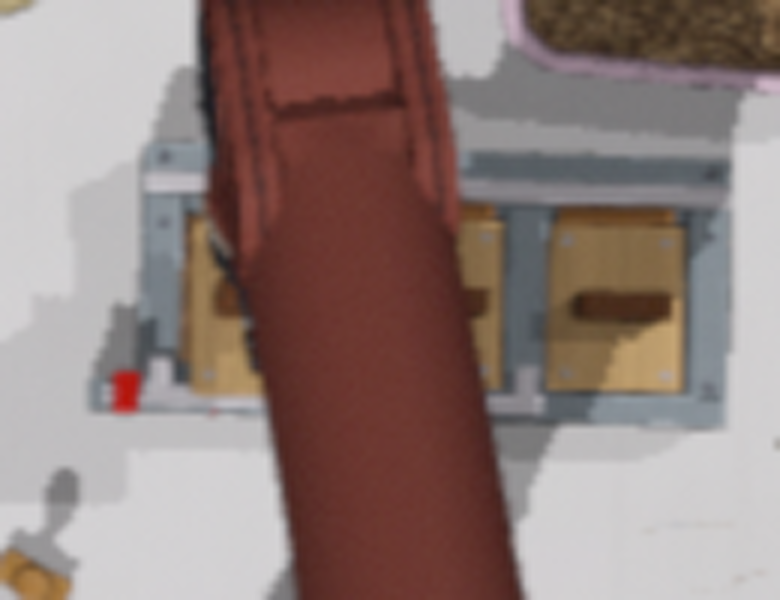

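```bash
python3 -m creep '[{"delta_pos":[0.0068,0.0292,-0.0007],"rot":[0,0,0]},{"delta_pos":[0.0056,0.0244,0],"rot":[0,0,0]},{"delta_pos":[0.0034,0.0146,0],"rot":[0,0,0]},{"delta_pos":[0,0,0],"rot":[0,0,0]},{"delta_pos":[0,0,0],"rot":[0,0,0]},{"delta_pos":[0,0,0],"rot":[0,0,0]}]'
python3 - <<'E'
from h import *
goal(.560,-.080,.0912,0,.227)
im=snap('top','t26');crop(im,258,175,292,222,12,'t26c')
E
```

```text
clock: 60.65
ee_pos: [0.561, -0.0799, 0.106]
tool_rot: [-1.571, 0.225, -0.0]
wrist_force: [-0.6, 0.4, -2.6]
finger_gap: 0.0151
rot [ 0.0005 -0.0002  0.0016] shift now [ 0.0024  0.0147 -0.0001] shift after rot [ 0.0024  0.0147 -0.0001] pos [ 0.561  -0.0799  0.106 ]
```

View pics/t26c.png

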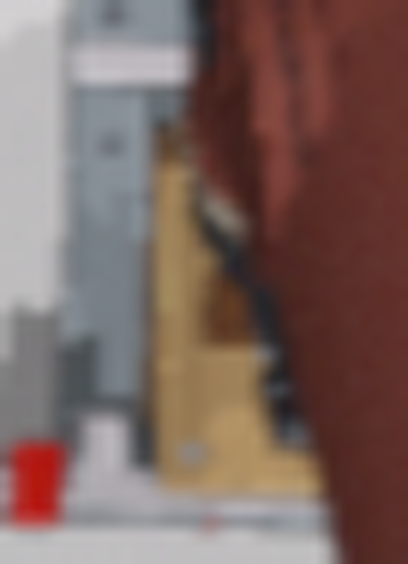

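Run:
```python
from h import *
def D(x0,y0,s,u,v): return ((u+.5)/s-.5+x0,(v+.5)/s-.5+y0)
f=lambda u,v,z:pix2w("top",*D(258,175,12,u,v),z)
print('edge',f(158,480,.098),f(158,170,.076)); print('pin',f(192,453,.095)); print('rib L',f(208,305,.09))
print('div R',f(152,150,.058),f(146,350,.058),'tab',f(107,440,.0655),'grip',f(15,480,.101),f(66,480,.101))
```

```text
edge [ 0.50733022 -0.03994042  0.098     ] [ 0.60016251 -0.03874318  0.076     ]
pin [ 0.51558378 -0.049863    0.095     ]
rib L [ 0.55948998 -0.05384312  0.09      ]
div R [ 0.60758713 -0.0375101   0.058     ] [ 0.54729828 -0.0370788   0.058     ] tab [ 0.51973909 -0.02576136  0.0655    ] grip [0.50618229 0.00199307 0.101     ] [ 0.50656324 -0.01291812  0.101     ]
```

```bash
python3 -m creep '[{"delta_pos":[0.001,0.006,-0.0008],"rot":[0,0,0]},{"delta_pos":[0.0012,0.008,0],"rot":[0,0,0]},{"delta_pos":[0,0,0],"rot":[0,0,0]},{"delta_pos":[0,0,0],"rot":[0,0,0]}]'
python3 -m creep '[{"delta_pos":[0.0039,-0.0009,0],"rot":[0,0,0]},{"delta_pos":[0.0039,-0.0009,0],"rot":[0,0,0]},{"delta_pos":[0,0,0],"rot":[0,0,0]},{"delta_pos":[0,0,0],"rot":[0,0,0]}]'
python3 -m creep '[{"delta_pos":[0.0039,-0.0009,0],"rot":[0,0,0]},{"delta_pos":[0.0025,-0.0006,0],"rot":[0,0,0]},{"delta_pos":[0,0,0],"rot":[0,0,0]},{"delta_pos":[0,0,0],"rot":[0,0,0]}]'
```

```text
clock: 61.2
ee_pos: [0.5593, -0.0806, 0.0908]
tool_rot: [-1.571, 0.227, 0.0]
wrist_force: [-0.1, 0.3, -1.3]
finger_gap: 0.0152
clock: 61.7
ee_pos: [0.5674, -0.0806, 0.0908]
tool_rot: [-1.571, 0.227, -0.0]
wrist_force: [-0.7, 0.2, -3.1]
finger_gap: 0.0149
clock: 62.2
ee_pos: [0.5739, -0.0806, 0.0909]
tool_rot: [-1.571, 0.227, -0.0]
wrist_force: [0.8, -0.3, -2.0]
finger_gap: 0.0154
```

```bash
python3 -m creep '[{"delta_pos":[0.003,-0.0005,0],"rot":[0,0,0]},{"delta_pos":[0,0,0],"rot":[0,0,0]},{"delta_pos":[0,0,0],"rot":[0,0,0]}]'
python3 -m creep '[{"delta_pos":[0.002,-0.0005,0],"rot":[0,0,0]},{"delta_pos":[0,0,0],"rot":[0,0,0]}]'
python3 -m creep '[{"delta_pos":[0.0015,-0.0003,0],"rot":[0,0,0]},{"delta_pos":[0,0,0],"rot":[0,0,0]}]'
```

```text
clock: 62.58
ee_pos: [0.577, -0.0807, 0.0907]
tool_rot: [-1.571, 0.227, -0.0]
wrist_force: [0.2, 0.4, -1.4]
finger_gap: 0.015
clock: 62.82
ee_pos: [0.5787, -0.0806, 0.0907]
tool_rot: [-1.571, 0.228, -0.0]
wrist_force: [-2.9, -0.0, 0.8]
finger_gap: 0.0154
clock: 63.08
ee_pos: [0.579, -0.0806, 0.0907]
tool_rot: [-1.571, 0.231, -0.0]
wrist_force: [-8.7, 0.5, 3.6]
finger_gap: 0.0149
```

```bash
python3 -m creep '[{"delta_pos":[-0.0045,0.001,0],"rot":[0,0,-0.003]},{"delta_pos":[0,0,0],"rot":[0,0,0]},{"delta_pos":[0,0,0],"rot":[0,0,0]}]'
python3 -c "
from h import *
p,r=tool(); t=r.as_euler('xyz')[1]; print(p,t); seat(p[0],p[2],t,off=.0286)"
python3 -m creep '[{"delta_pos":[-0.0021,0.0042,0],"rot":[0,0,-0.056]},{"delta_pos":[-0.0018,0.0042,0],"rot":[0,0,-0.056]},{"delta_pos":[0,0,0],"rot":[0,0,0]},{"delta_pos":[0,0,0],"rot":[0,0,0]}]'
python3 -m creep '[{"delta_pos":[-0.0016,0.0042,0],"rot":[0,0,-0.056]},{"delta_pos":[0,0,0],"rot":[0,0,0]},{"delta_pos":[0,0,0],"rot":[0,0,0]}]'
```

```text
clock: 63.45
ee_pos: [0.5763, -0.0808, 0.0909]
tool_rot: [-1.571, 0.223, -0.0]
wrist_force: [-0.5, 0.2, -2.1]
finger_gap: 0.0148
[ 0.57625651 -0.08075237  0.09085882] 0.2232716666052239
tip [0.6382 0.0475]
dp -0.0015 0.0039 rotz -0.0558
dp -0.0015 0.0039 rotz -0.0558
dp -0.0015 0.0039 rotz -0.0558
dp -0.0015 0.0039 rotz -0.0558
end [0.5682 0.0761]
clock: 63.95
ee_pos: [0.5709, -0.0808, 0.0836]
tool_rot: [-1.571, 0.112, -0.0]
wrist_force: [0.0, 0.1, -2.0]
finger_gap: 0.0155
clock: 64.32
ee_pos: [0.5688, -0.0807, 0.0795]
tool_rot: [-1.571, 0.057, -0.0]
wrist_force: [0.3, 0.8, -2.2]
finger_gap: 0.0151
```

```bash
python3 -m creep '[{"delta_pos":[-0.0009,0.002,0],"rot":[0,0,-0.029]},{"delta_pos":[-0.0009,0.002,0],"rot":[0,0,-0.028]},{"delta_pos":[0,0.001,0],"rot":[0,0,0]},{"delta_pos":[0,0,0],"rot":[0,0,0]},{"delta_pos":[0,0,0],"rot":[0,0,0]}]'
python3 -m creep '[{"delta_pos":[0,0.001,0],"rot":[0,0,0]},{"delta_pos":[0,0,0],"rot":[0,0,0]},{"delta_pos":[0,0,0],"rot":[0,0,0]}]'
```

```text
clock: 64.95
ee_pos: [0.5668, -0.0807, 0.0747]
tool_rot: [-1.571, -0.001, -0.0]
wrist_force: [-0.9, 0.2, 3.3]
finger_gap: 0.0152
clock: 65.32
ee_pos: [0.5669, -0.0807, 0.0747]
tool_rot: [-1.572, -0.001, -0.0]
wrist_force: [-7.5, -0.2, 13.9]
finger_gap: 0.0153
```

```bash
python3 -m creep '[{"delta_pos":[0,-0.0005,0],"rot":[0,0,0]},{"delta_pos":[0,0,0],"rot":[0,0,0]},{"delta_pos":[0,-0.02,0],"rot":[0,0,0]},{"delta_pos":[0,-0.04,0],"rot":[0,0,0]},{"delta_pos":[0,-0.045,0],"rot":[0,0,0]}]' 0.3
python3 -m creep '[{"delta_pos":[-0.01,0,0.043],"rot":[0,0,0]},{"delta_pos":[-0.01,0,0.043],"rot":[0,0,0]},{"delta_pos":[-0.01,0,0.043],"rot":[0,0,0]},{"delta_pos":[-0.01,0,0.043],"rot":[0,0,0]},{"delta_pos":[0,0,0],"rot":[0,0.157,0]},{"delta_pos":[0,0,0],"rot":[0,0.157,0]},{"delta_pos":[0,0,0],"rot":[0,0.157,0]},{"delta_pos":[0,0,0],"rot":[0,0.157,0]}]' -0.2
python3 -m creep '[{"delta_pos":[0,0,0],"rot":[0,0.157,0]},{"delta_pos":[0,0,0],"rot":[0,0.157,0]},{"delta_pos":[0,0,0],"rot":[0,0.157,0]},{"delta_pos":[0,0,0],"rot":[0,0.157,0]},{"delta_pos":[0,0,0],"rot":[0,0.157,0]},{"delta_pos":[0,0,0],"rot":[0,0.157,0]},{"delta_pos":[0,0,0],"rot":[0,0,0]},{"delta_pos":[0,0,0],"rot":[0,0,0]}]'
python3 -c "
from h import *
im=snap('top','t27');crop(im,250,165,370,225,6.5,'t27d')
im=snap('scene','s27');crop(im,235,130,335,210,7.5,'s27c')
goal(.504,-.0055,.0855,-np.pi/2)"
```

```text
clock: 65.95
ee_pos: [0.5662, -0.0804, 0.1809]
tool_rot: [-1.571, -0.001, 0.0]
wrist_force: [0.8, -0.9, 0.8]
finger_gap: 0.0298
clock: 66.95
ee_pos: [0.5266, 0.0917, 0.1801]
tool_rot: [-1.57, -0.002, -0.633]
wrist_force: [0.6, -0.1, -0.3]
finger_gap: 0.0511
clock: 67.95
ee_pos: [0.5265, 0.0915, 0.1794]
tool_rot: [-1.569, -0.0, -1.566]
wrist_force: [-0.5, 0.2, 0.9]
finger_gap: 0.0511
rot [-0.0013  0.0032  0.0002] shift now [ 0.0968  0.0936 -0.0229] shift after rot [ 0.0969  0.0936 -0.0224] pos [0.5264 0.0914 0.1791]
```

View pics/t27d.png

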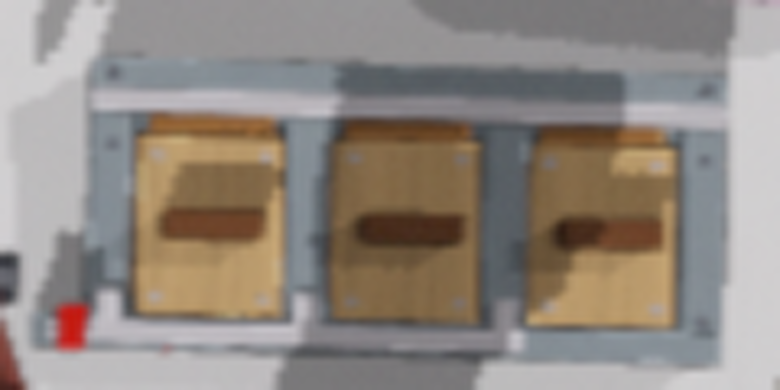

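View pics/s27c.png

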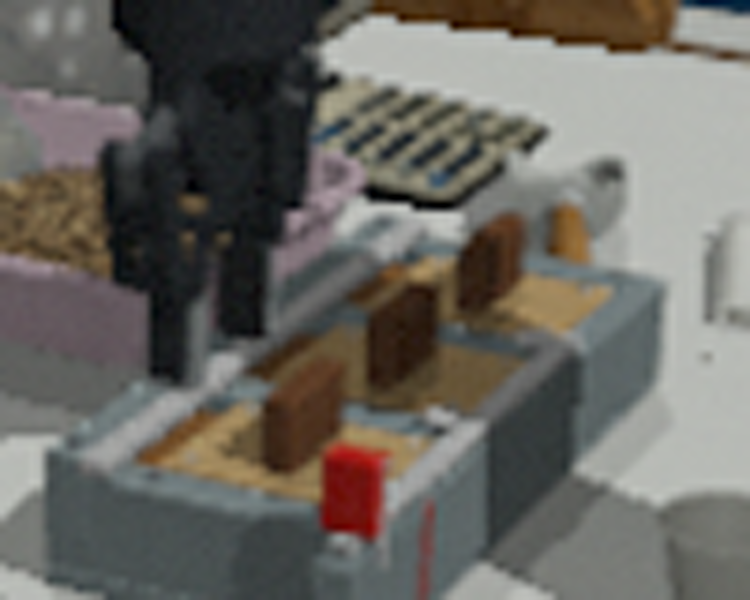

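```bash
python3 -m creep '[{"delta_pos":[0.033,0,-0.0075],"rot":[0,0.003,0]},{"delta_pos":[0.033,0,-0.0075],"rot":[0,0,0]},{"delta_pos":[0.031,0,-0.0075],"rot":[0,0,0]},{"delta_pos":[0,0.03,0],"rot":[0,0,0]},{"delta_pos":[0,0.03,0],"rot":[0,0,0]},{"delta_pos":[0,0,0],"rot":[0,0,0]},{"delta_pos":[0,0,0],"rot":[0,0,0]}]'
python3 -c "
from h import *
goal(.504,-.0055,.0865,-np.pi/2)"
```

```text
clock: 68.92
ee_pos: [0.5044, -0.0054, 0.1198]
tool_rot: [-1.569, -0.0, -1.572]
wrist_force: [0.1, 0.1, 0.8]
finger_gap: 0.0516
rot [-0.0019 -0.0013  0.    ] shift now [ 0.0001  0.0333 -0.0005] shift after rot [ 0.0001  0.0333 -0.0004] pos [ 0.5044 -0.0054  0.1198]
```

```bash
python3 -m creep '[{"delta_pos":[0,0.02,0],"rot":[0,0,0]},{"delta_pos":[0,0.013,0],"rot":[0,0,0]},{"delta_pos":[0,0,0],"rot":[0,0,0]},{"delta_pos":[0,0,0],"rot":[0,0,0]}]'
python3 -m creep '[{"delta_pos":[0,0,0],"rot":[0,0,0]},{"delta_pos":[0,0,0],"rot":[0,0,0]},{"delta_pos":[0,0,0],"rot":[0,0,0]},{"delta_pos":[0,0,0],"rot":[0,0,0]}]' 1
python3 -m creep '[{"delta_pos":[0.012,0,0],"rot":[0,0,0]},{"delta_pos":[0.014,0,0],"rot":[0,0,0]},{"delta_pos":[0.014,0,0],"rot":[0,0,0]},{"delta_pos":[0.010,0,0],"rot":[0,0,0]},{"delta_pos":[0,0,0],"rot":[0,0,0]},{"delta_pos":[0,0,0],"rot":[0,0,0]},{"delta_pos":[0,0,0],"rot":[0,0,0]}]'
```

```text
clock: 69.42
ee_pos: [0.5043, -0.0056, 0.0865]
tool_rot: [-1.569, -0.0, -1.573]
wrist_force: [-0.6, -0.0, -0.5]
finger_gap: 0.0509
clock: 69.92
ee_pos: [0.5041, -0.0057, 0.0863]
tool_rot: [-1.569, -0.0, -1.573]
wrist_force: [-2.8, 0.3, 5.8]
finger_gap: 0.0151
clock: 70.8
ee_pos: [0.5039, -0.0567, 0.0863]
tool_rot: [-1.569, -0.001, -1.574]
wrist_force: [-2.3, -1.8, 5.5]
finger_gap: 0.0149
```

```bash
python3 -m creep '[{"delta_pos":[0.0038,0,0],"rot":[0,0,0]},{"delta_pos":[0,0,0],"rot":[0,0,0]},{"delta_pos":[0,0,0],"rot":[0,0,0]},{"delta_pos":[0,0,0],"rot":[0,0,0]}]'
python3 -m creep '[{"delta_pos":[0,0,0],"rot":[0,0,0]},{"delta_pos":[0,0,0],"rot":[0,0,0]},{"delta_pos":[0,0,0],"rot":[0,0,0]},{"delta_pos":[0,-0.03,0],"rot":[0,0,0]},{"delta_pos":[0,-0.045,0],"rot":[0,0,0]},{"delta_pos":[-0.045,-0.02,0],"rot":[0,0,0]},{"delta_pos":[-0.045,0,0],"rot":[0,0,0]},{"delta_pos":[-0.045,0,0],"rot":[0,0,0]}]' -0.2
python3 -m creep '[{"delta_pos":[-0.045,0,0],"rot":[0,0,0]},{"delta_pos":[-0.045,0,0],"rot":[0,0,0]},{"delta_pos":[0,0,0],"rot":[0,0,0]}]'
python3 -c "
from h import *
im=snap('top','t28');crop(im,250,165,370,225,6.5,'t28d');crop(im,258,192,292,222,18,'t28e');cv2.imwrite('pics/t28f.png',im)
im=snap('scene','s28');crop(im,235,130,335,210,7.5,'s28c');crop(im,275,175,305,205,20,'s28e')"
```

```text
clock: 71.3
ee_pos: [0.5039, -0.06, 0.0863]
tool_rot: [-1.569, -0.001, -1.573]
wrist_force: [-2.5, 0.0, 7.0]
finger_gap: 0.0149
clock: 72.3
ee_pos: [0.504, 0.0768, 0.1812]
tool_rot: [-1.569, -0.0, -1.574]
wrist_force: [1.1, 0.1, -0.7]
finger_gap: 0.0513
clock: 72.68
ee_pos: [0.5033, 0.1697, 0.1809]
tool_rot: [-1.57, 0.002, -1.567]
wrist_force: [0.2, 0.5, 0.2]
finger_gap: 0.0508
```

View pics/t28d.png

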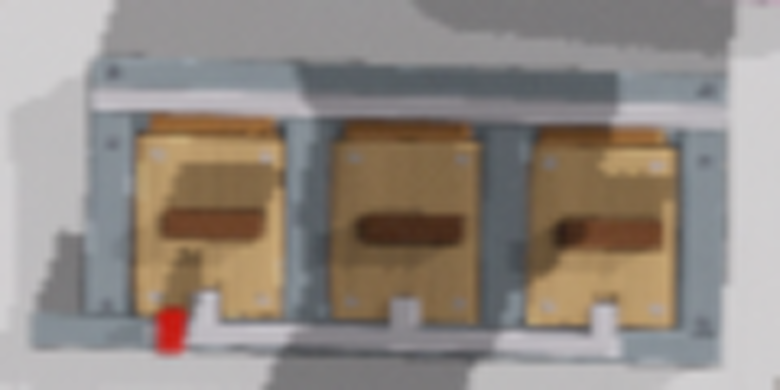

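View pics/s28c.png

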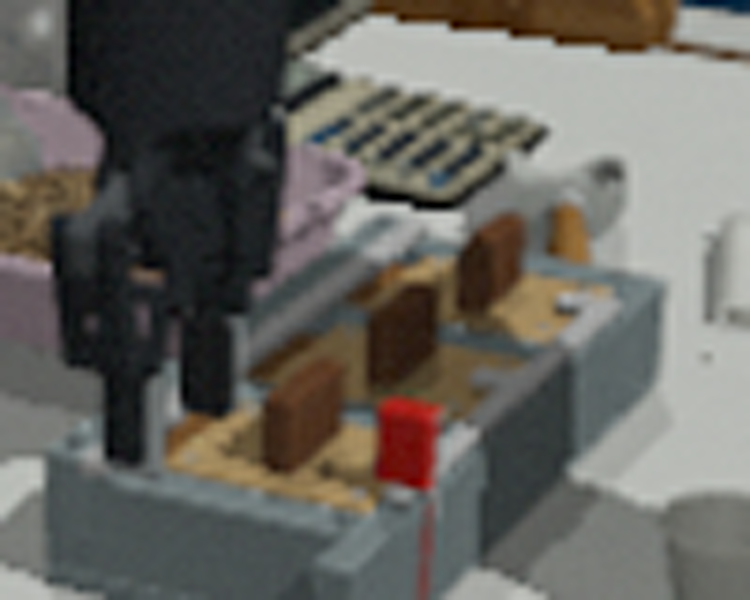

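View pics/s28e.png

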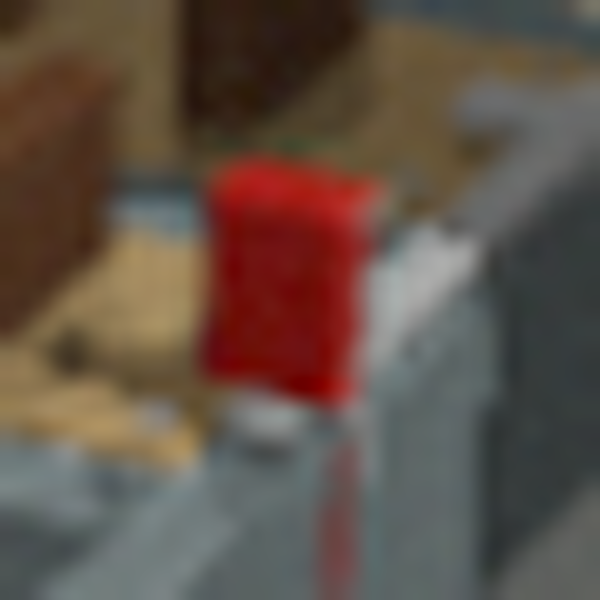

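View pics/t28f.png

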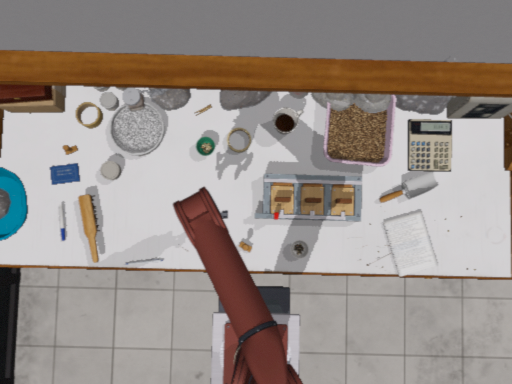

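Run:
```python
from h import *
def D(x0,y0,s,u,v): return ((u+.5)/s-.5+x0,(v+.5)/s-.5+y0)
f=lambda u,v,z:pix2w("top",*D(250,165,6.5,u,v),z)
print('tabs',[f(u,v,.0655)[1].round(4) for u,v in[(207,305),(405,312),(603,320)]],'grip',f(171,330,.101),'mark top',f(166,349,.058))
im=cv2.imread('pics/t28.png').astype(int); 
def red(im): return (im[...,2]-np.maximum(im[...,1],im[...,0])).clip(0)
r=red(im)[190:225,262:290]; ys,xs=np.nonzero(r>20); w=r[ys,xs]; c=(np.sum(xs*w)/w.sum()+262,np.sum(ys*w)/w.sum()+190); print(c,pix2w("top",*c,.1))
im=cv2.imread('pics/t27.png').astype(int); r=red(im)
for nm,(a,b) in {'grip':((192,225),(250,268)),'mark':((210,225),(269,285))}.items():
    q=r[a[0]:a[1],b[0]:b[1]]; ys,xs=np.nonzero(q>8); w=q[ys,xs]; c=(np.sum(xs*w)/w.sum()+b[0],np.sum(ys*w)/w.sum()+a[0]); print(nm,len(w),c,pix2w("top",*c,.1 if nm=='grip' else .05))
# scene: plane x=.4935
def pl(u,v,x=.4935):
    K,e,A=par("scene"); d=np.linalg.solve(K,[u,v,1.]); d=A@np.array([d[0],-d[1],-d[2]]); return e+d*(x-e[0])/d[0]
im=cv2.imread('pics/s27.png').astype(int); r=red(im)
q=r[195:212,286:298]; ys,xs=np.nonzero(q>20); 
for y in np.unique(ys):
    m=ys==y; w=q[ys[m],xs[m]]; u=np.sum(xs[m]*w)/w.sum()+286; print(y+195,u.round(2),pl(u,y+195).round(4))
```

```text
tabs [np.float64(-0.0794), np.float64(-0.1887), np.float64(-0.2979)] grip [ 0.50489423 -0.05804388  0.101     ] mark top [ 0.49540834 -0.0577125   0.058     ]
(np.float64(279.03727182015615), np.float64(204.52526853319247)) [ 0.54321735 -0.06834901  0.1       ]
grip 80 (np.float64(258.60951557093426), np.float64(215.89186851211073)) [0.50145684 0.00250039 0.1       ]
mark 60 (np.float64(277.6291989664083), np.float64(211.43798449612405)) [ 0.52045581 -0.06665622  0.05      ]
197 292.0 [ 0.4935 -0.0556  0.0592]
198 290.0 [ 0.4935 -0.0393  0.0624]
199 292.0 [ 0.4935 -0.0564  0.0518]
200 291.51 [ 0.4935 -0.0527  0.0499]
201 291.45 [ 0.4935 -0.0526  0.0464]
202 291.44 [ 0.4935 -0.053   0.0427]
203 291.48 [ 0.4935 -0.0537  0.0388]
204 291.0 [ 0.4935 -0.0501  0.0368]
205 291.0 [ 0.4935 -0.0506  0.0331]
206 291.0 [ 0.4935 -0.051   0.0294]
207 291.0 [ 0.4935 -0.0514  0.0256]
208 291.0 [ 0.4935 -0.0518  0.0218]
209 291.0 [ 0.4935 -0.0523  0.0181]
```

Run:
```python
from h import *
import glob
def red(im): return (im[...,2]-np.maximum(im[...,1],im[...,0])).clip(0)
for n in ['t0','t27','t28']:
    im=cv2.imread(f"pics/{'top0' if n=='t0' else n}.png").astype(int); r=red(im)[195:225,250:300]; m=r>100
    ys,xs=np.nonzero(m); w=r[ys,xs]; c=(np.sum(xs*w)/w.sum()+250,np.sum(ys*w)/w.sum()+195); print(n,len(w),np.round(c,2),pix2w("top",*c,.101).round(4), xs.min()+250,xs.max()+250)
im=cv2.imread('pics/t27.png'); crop(im,265,205,290,225,24,'m27'); im=cv2.imread('pics/t28.png'); crop(im,255,190,300,225,16,'m28')
im=cv2.imread('pics/s28.png'); crop(im,280,185,305,210,24,'q28')
im=cv2.imread('pics/s27.png'); crop(im,272,185,302,210,24,'q27')
```

```text
t0 22 [271.82 215.05] [ 0.5056 -0.0438  0.101 ] 270 273
t27 26 [260.54 214.71] [ 0.5057 -0.0042  0.101 ] 259 262
t28 23 [275.67 215.35] [ 0.5049 -0.0573  0.101 ] 274 277
```

View pics/m28.png

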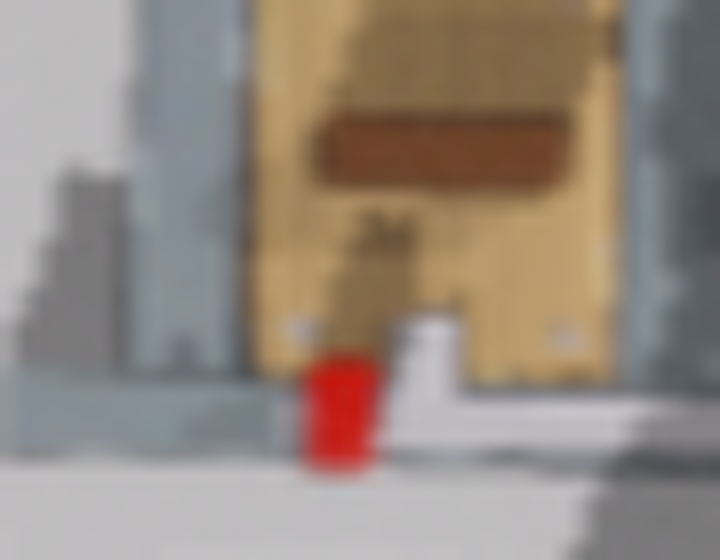

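View pics/q28.png

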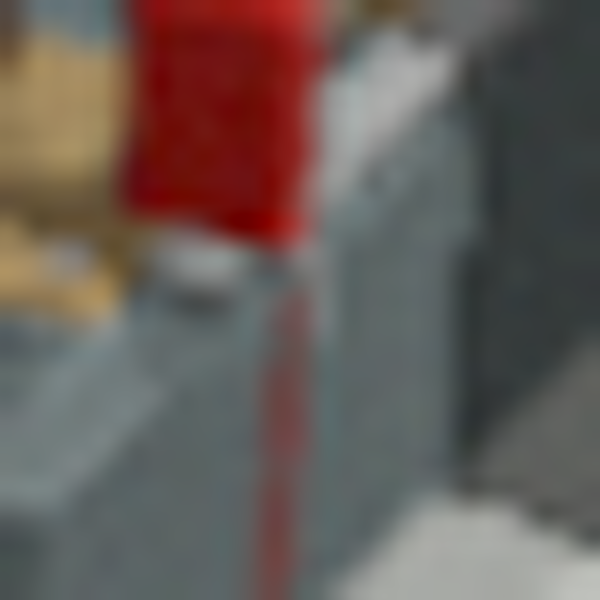

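View pics/q27.png

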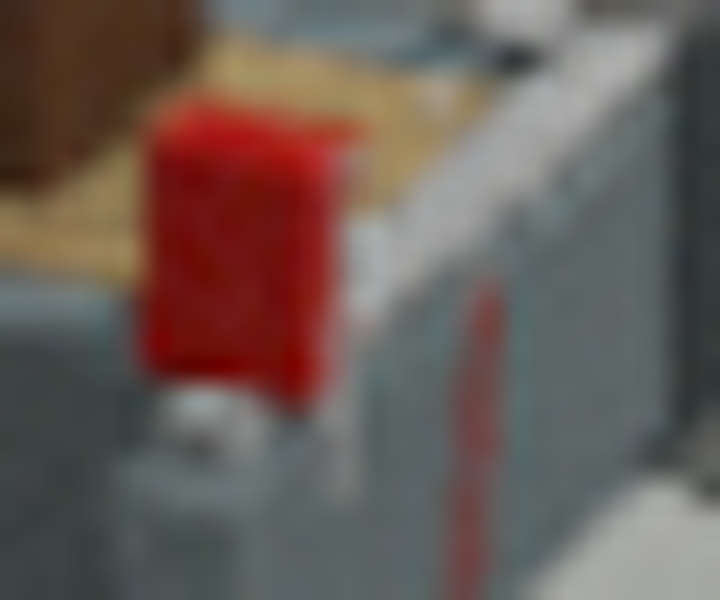

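View pics/m27.png

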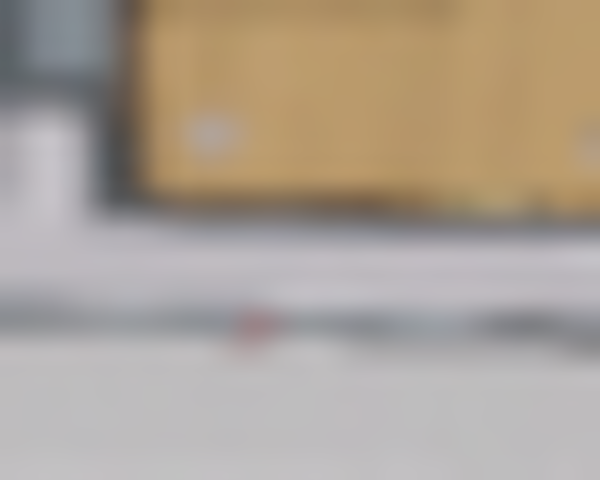

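Run:
```python
from h import *
P=[(.4935,-.0605,.055),(.4935,-.0565,.055),(.4905,-.0600,.055),(.4885,-.0600,.055),(.4909,-.0677,.066),(.4909,-.0523,.066),(.4909,-.0523,.101)]
print(w2pix("scene",P).round(2)); print(w2pix("top",[(.4935,-.0605,.055),(.504,-.06,.101),(.5205,-.08,.0655),(.5205,-.190,.0655),(.5205,-.30,.0655)]).round(2))
# unlocked grip in scene (TCP -.0055)
print(w2pix("scene",[(.491,.0025,.066),(.491,-.0135,.066),(.491,-.0055,.055)]).round(2))
```

```text
[[292.55 197.63]
 [292.05 198.09]
 [293.36 197.88]
 [293.94 198.01]
 [294.35 193.83]
 [292.45 195.6 ]
 [292.98 185.43]]
[[275.84 218.83]
 [276.44 215.62]
 [281.59 211.38]
 [312.27 212.17]
 [342.94 212.95]]
[[285.37 202.18]
 [287.48 200.21]
 [286.28 204.42]]
```

```bash
python3 -c "
from workcell import workorder,readout
print(readout.sense()['clock']); print(workorder.finish_job())"
```

```text
72.775
the job is handed in; nothing more can be done
None
```

The job is done and handed in at about 73 s. All three weights are in bays, all three boards are seated, and the lock bar is on its mark.

- **Lock bar open:** I pushed the red grip to the open end stop and felt the stop at about 17 N.
- **Weights:** The 50 g is in bay 1, the 100 g in bay 2 and the 200 g in bay 3. I saw each one in its bay from above or from the side.
- **Boards:** Each board went in tilted about 13°. I touched the back of the groove with the tongue, backed off about 2–3 mm, then lowered the board flat. Each came down at the height expected for the ledges, and the last pictures show all three flat behind the rim with the tongues under the lip.
- **Lock bar closed:** I slid the grip 54.4 mm by the arm's reading, against the 55 mm asked. The tabs lie over the boards about 1–2 mm from the bay middles in the pictures.

**Uncertain check:** The two views of the pointer don't fully agree. From above, the grip lines up with the red mark to within about 1 mm. From the side, the pointer looks slightly to the right of the mark. I put this down to the pointer standing out from the rail face and did not adjust it.

The cups, tape and stamp look unmoved in the last picture, and no force reading passed about 18 N. I noticed no knocked object and no slackening of the grip.

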